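Stack aluminium bars with spacer sticks for the ageing oven and gauge the stack

TASK

Restack all the aluminium bars for the ageing oven: one above the other, flat and squarely centred across the two bearers of the stacking stand, with two of the steel spacer sticks between each bar and the next, laid across the bar straight above the bearers so that hot air can pass and no bar touches another. When the stack is complete, lift the stand's sprung plunger by its knob, swing the arm over the stack to its stop and let the foot down so that it rests on the top bar and shows the height. Keep any spare sticks well clear of the stand and leave the other things on the table alone.

Things in the scene. Friction and masses are not known exactly. Their poses are not given: they have to be found in the camera images.
- stand: Grey stacking stand, fixed to the table, in a new place each time. Origin on the table below the middle of its two bearers, z up. Base plate 8 mm thick, 200 mm along y, 130 mm in x. Bars belong on the bearers, length along the stand's y, centred on the origin; sticks lie along the stand's x at y = -55 and +55 mm, above the bearers. Pillar 22 mm thick, 195 mm high, at x = 150 mm, y = 0.
- swing_arm (a joint): Turn of the swing arm about the pillar, rad: 0 parked at the stand's left (+y), grows counter-clockwise from above to the hard stop at 1.4, where the plunger is right above the stand's origin. Plunger axis in the stand's frame at joint value q: x = 150 - 150 cos(1.4 - q), y = 150 sin(1.4 - q) mm. Light friction, stays where left. The arm's round end (32 mm) spans 149 to 195 mm above the table.
- plunger (a joint): Height reading of the sprung plunger, m: 0 fully down (foot's underside 65 mm above the table), 0.07 fully lifted (135 mm). A spring and its weight press it down with about 3 N at 0 and 5 N at 0.07, damped; it falls back when let go.
- knob_mid (a point): Middle of the round black knob on top of the plunger: 24 mm in diameter, 28 mm high, upright, turns freely about the plunger. It stands 152 mm above the underside of the foot, so 217 mm above the table when down. Below it are 8 mm of rod between knob and housing when down.
- gauge_foot: The plunger's round steel foot, 30 mm in diameter, 7 mm thick; origin at the centre of its underside.
- bed (a point): Point midway between the stand's two steel bearers at the height of their tops, 20 mm above the table. Each bearer is 90 mm long (stand's x) and 12 mm wide; they lie at y = -55 and +55 mm of the stand.
- mat: Grey felt mat, 250 x 90 x 3 mm, stuck to the table, on which the sticks lie at first; origin at the centre of its underside.
- bar_1: Sawn flat aluminium bar, 160 mm along its x, 40 mm wide (y), 15 mm thick, about 0.26 kg, with an 8 mm hole near one end; origin at the centre of its underside. All bars are alike and may be stacked in any order and either way round. At first they lie in one or two piles of two, or singly, on the table; 3 or 4 bars are there.
- bar_2: Sawn flat aluminium bar, 160 mm along its x, 40 mm wide (y), 15 mm thick, about 0.26 kg, with an 8 mm hole near one end; origin at the centre of its underside. All bars are alike and may be stacked in any order and either way round. At first they lie in one or two piles of two, or singly, on the table; 3 or 4 bars are there.
- bar_3: Sawn flat aluminium bar, 160 mm along its x, 40 mm wide (y), 15 mm thick, about 0.26 kg, with an 8 mm hole near one end; origin at the centre of its underside. All bars are alike and may be stacked in any order and either way round. At first they lie in one or two piles of two, or singly, on the table; 3 or 4 bars are there.
- bar_4: Sawn flat aluminium bar, 160 mm along its x, 40 mm wide (y), 15 mm thick, about 0.26 kg, with an 8 mm hole near one end; origin at the centre of its underside. All bars are alike and may be stacked in any order and either way round. At first they lie in one or two piles of two, or singly, on the table; 3 or 4 bars are there.
- stick_1: Spacer stick: square steel stick, 70 mm along its x, 10 x 10 mm, 54 g; origin at the centre of its underside as it lies at first. All six are alike; two go between each bar and the next, the rest are spare.
- stick_2: Spacer stick: square steel stick, 70 mm along its x, 10 x 10 mm, 54 g; origin at the centre of its underside as it lies at first. All six are alike; two go between each bar and the next, the rest are spare.
- stick_3: Spacer stick: square steel stick, 70 mm along its x, 10 x 10 mm, 54 g; origin at the centre of its underside as it lies at first. All six are alike; two go between each bar and the next, the rest are spare.
- stick_4: Spacer stick: square steel stick, 70 mm along its x, 10 x 10 mm, 54 g; origin at the centre of its underside as it lies at first. All six are alike; two go between each bar and the next, the rest are spare.
- stick_5: Spacer stick: square steel stick, 70 mm along its x, 10 x 10 mm, 54 g; origin at the centre of its underside as it lies at first. All six are alike; two go between each bar and the next, the rest are spare.
- stick_6: Spacer stick: square steel stick, 70 mm along its x, 10 x 10 mm, 54 g; origin at the centre of its underside as it lies at first. All six are alike; two go between each bar and the next, the rest are spare.
- feeler_gauge: Folded feeler gauge, 95 x 16 x 12 mm, lying on the table at the right; leave alone.
- marker_black: Black-capped marker pen, 136 mm, lying near the front edge; leave alone.
- test_block_a: Round steel test block, 64 mm in diameter, 13 mm thick; leave alone.

How it is judged:
By the outcome, as a careful person would: the job done as asked, in the order asked, and still so for the second after the job is handed in, with the robot touching nothing.
Of bar_3, bar_4 only 1 to 2 are there at a start; the rules pass over those that are not, and their reading is None.
At some moment in a run one of stick_1, stick_2, stick_3, stick_4, stick_5, stick_6 may be knocked a few centimetres aside while the robot is not near it.
Once in a run the grip may slacken for a moment while it holds something.
It also fails if it takes over 210 s, if anything falls off the work surface, if the arm or the gripper's body presses on something with over 40 N, if the wrist force passes 120 N, or if a joint passes its speed limit or range.

ROBOT

A 7-joint arm with a two-finger parallel gripper is mounted at the origin on a cart in front of the work surface, level with it; the furniture and walls round the work are solid. World frame = base frame: x ahead of the robot, y to its left, z up, the work surface at z = 0. Lengths are in m, angles in rad, forces in N, time in s.
With the tool pointing down it reaches from about 0.375 to 0.925 m from the base axis. Payload 3.1 kg.
Tool frame: the origin (TCP) lies midway between the tips of the shut fingers; the grasp point (between the pads) lies manip.tcp_to_grasp behind it (manip.tcp_to_grasp is the distance from the TCP to the grasp point, in m); y points along the fingers, x is the direction in which the jaws open and shut, and the axes are right-handed (so a half turn about y gives the same grasp; the last joint's range is limited). The gripper opens to 85 mm and grips with 20 to 120 N. Pads are 22 mm wide; open, the fingers measure 114 mm over their backs; the gripper's body (76 mm by 85 mm) begins 54 mm behind the grasp point. The pads swing forward as they close: fully open they stand 13 mm farther back than shut.
Start: joints at [1.202, 0.383, 0.044, 1.598, -0.018, 1.161, -0.05], TCP at [0.174, -0.626, 0.231] pointing down, gripper open.
Joint ranges: [-2.61, 2.61], [-0.41, 2.15], [-1.48, 1.57], [0, 2.5], [-1.57, 4.71], [0.05, 1.97], [-2.85, 2.85]. Speed limits (rad/s): [2.79, 2.79, 3.14, 3.14, 3.14, 3.14, 3.14].

INTERFACE

Orientations are given as [roll, pitch, yaw] about the fixed x, y, z axes, in that order (R = Rz(yaw) Ry(pitch) Rx(roll)).
In Python, from cell import manip gives the robot as it stands.
- The arm moves only by the tool arm_command, never from a script. Its argument "increments" is a list of rows, each a list of 4 numbers: the shift along the world's x, y, z in cm, then the turn about the world's z in rad. In form: [[dx, dy, dz, twist], ...]. A call has 1 to 5 rows; each row is the pose to reach, as a shift and turn from the pose commanded when the call began; what a row does not reach only later rows make up. A row lasts 1/8 s, in which the tool goes at most 62.5 mm and 10.7 degrees, less where a joint would pass 70% of its speed; a pose out of reach is approached as far as the arm can. A call with a gripper value outside its range is refused whole. "gripper" is the closure, from -1 (fully open) to 1 (shut), set as the call begins (left out, the last holds). The fingers move at their own pace and stop on an object; "newtons" is the grip in N (left out, the last holds). Time passes only in rows, so rows that repeat a pose let the fingers close. It gives the time, the measured TCP pose, the force and the opening at its end, in the units of the state.
- manip.state(): the state, without advancing time (a new reading comes with each control period).
- manip.read_camera(name): name is "scene" or "top"; returns (picture, depth): 420x560x3 uint8, blue, green, red; 420x560 float32, m along the optical axis (not along the pixel's ray), 0 where there is no reading.
- manip.get_calibration(name): a dict with "vertical_fov" (degrees; the focal length in pixels is half the picture's height over the tangent of half this angle, whatever the lens; pixels are square), "cx", "cy" (the principal point, pixels), "origin" and "attitude" of the camera in the world. Camera axes: x right, y up, looking along -z (the intrinsics and any distortion apply to the point x, -y, -z); pixel columns grow to the right and rows downward; lengths in m; the calibration is good to about 2 mm. A picture is of the moment at which its call begins. get_calibration takes no time and is no camera call.
- manip.hand_in(): hands the job in, once; it reports no verdict.
The state is a dict: "time": time; "joint_pos": joint angles; "dq": joint speeds; "joint_torque": joint torques, N m; "tcp_pos": TCP position; "ee_rot": TCP orientation; "ft_force": force on the tool from outside, world axes, zero at the start; "moment": the same for the moment, N m; "width": opening from 0.0 (shut) to 1.0 (fully open).
Only numpy, scipy, OpenCV 4.12 (cv2) and the standard library are available. Lean on these libraries where they do the work, as an engineer would, in place of code of your own. Each camera call takes 0.05 s, during which the arm holds its last target.

## Working session

There is one attempt and no reset: what is moved stays moved. The work goes in short steps, Python scripts to look and compute and a tool call to move; the robot and the scene stay as the last step left them, time stands still between calls to the robot, and variables do not carry over. Pictures are saved under pics/ and viewed, and the job is handed in when it is done.

Besides the shell and the picture viewer there is one more tool, called as name(argument=value, ...), one argument or row to a line, values as JSON. arm_command: Moves the arm, as the interface text tells. Its arguments: {"type":"object","properties":{"increments":{"type":"array"},"gripper":{"type":"number"},"newtons":{"type":"number"}},"required":["increments"]}

```bash
ls; mkdir -p pics; cat > h.py <<'E'
import numpy as np, cv2, sys
from cell import manip
def shot(n,fn):
    p,d=manip.read_camera(n); cv2.imwrite('pics/'+fn,p); np.savez('pics/'+fn[:-4]+'.npz',p=p,d=d); return p,d
E
python3 - <<'E'
from h import *
print(manip.state()); print(manip.tcp_to_grasp)
for n in ('scene','top'):
    print(manip.get_calibration(n)); shot(n,n+'0.png')
E
```

```text
pics
{'time': 0.0, 'joint_pos': array([ 1.20218172,  0.38386418,  0.04382238,  1.59956924, -0.01790824,
        1.16119152, -0.0499097 ]), 'dq': array([ 1.23796824e-03, -4.67757124e-04,  8.33265952e-04,  2.00300713e-03,
        9.98404064e-05, -2.63592557e-03, -2.83916297e-04]), 'joint_torque': array([-2.97999686e-04, -4.33454561e+01,  1.02459982e+00, -2.49515337e+01,
        1.06230512e-02,  1.11408319e-02, -4.83088769e-06]), 'tcp_pos': array([ 0.17363829, -0.62540363,  0.22987031]), 'ee_rot': array([-1.57092746,  0.00263674, -1.29990431]), 'ft_force': array([ 0.45107199,  0.58268199, -0.46637124]), 'moment': array([ 0.0030556 ,  0.01903845, -0.00648733]), 'width': 0.9950156419414248}
0.0187
{'vertical_fov': 48.035019935053356, 'cx': 272.5864974632536, 'cy': 202.78816842022965, 'origin': array([0.0420727 , 0.81050892, 1.08850515]), 'attitude': array([ 0.77074455,  0.00405343, -2.54655329])}
{'vertical_fov': 54.6432383691462, 'cx': 277.20486244759053, 'cy': 208.43790734075523, 'origin': array([0.2987403 , 0.04798014, 1.10827396]), 'attitude': array([ 2.33304376e-01, -1.50740945e-03, -1.54867554e+00])}
```

View pics/scene0.png

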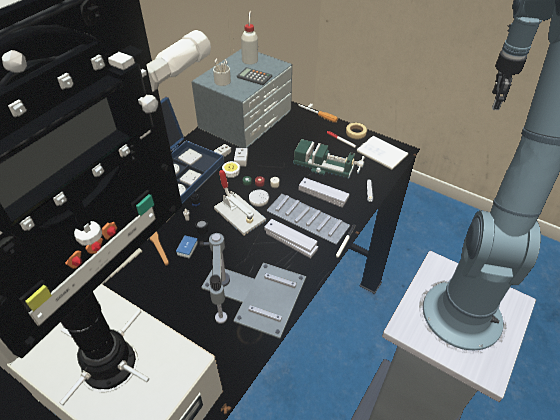

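View pics/top0.png

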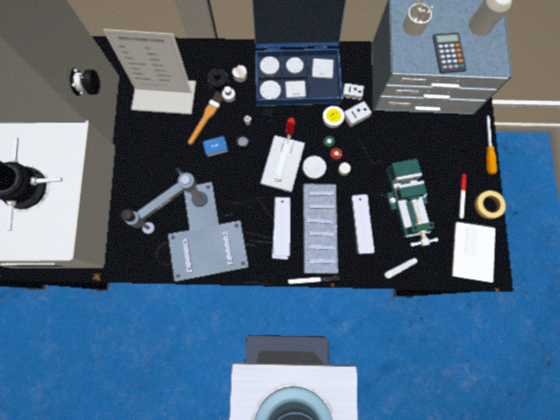

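```bash
cat >> h.py <<'E'
from scipy.spatial.transform import Rotation as Ro
def cam(n):
    c=manip.get_calibration(n); f=210/np.tan(np.radians(c['vertical_fov'])/2)
    return f,c['cx'],c['cy'],np.array(c['origin']),Ro.from_euler('xyz',c['attitude']).as_matrix()
def cloud(n,d):
    f,cx,cy,o,R=cam(n); v,u=np.mgrid[:420,:560]
    P=np.stack([(u-cx)/f*d,-(v-cy)/f*d,-d],-1)
    return P@R.T+o
def ray(n,uv,z):
    f,cx,cy,o,R=cam(n); uv=np.atleast_2d(np.asarray(uv,float))
    D=np.stack([(uv[:,0]-cx)/f,-(uv[:,1]-cy)/f,-np.ones(len(uv))],-1)@R.T
    return o+D*((z-o[2])/D[:,2])[:,None]
def proj(n,P):
    f,cx,cy,o,R=cam(n); q=(np.atleast_2d(P)-o)@R
    return np.stack([cx+f*q[:,0]/-q[:,2],cy-f*q[:,1]/-q[:,2]],-1)
E
python3 - <<'E'
from h import *
for n in('top','scene'):
    z=np.load(f'pics/{n}0.npz'); C=cloud(n,z['d'])
    if n=='top':
        for u,v in [(282,200),(282,228),(282,250),(363,200),(363,225),(363,245),(320,225),(320,188),(320,270),(260,250),(190,255),(232,250),(208,230),(318,167),(305,281),(135,217),(148,229),(187,181),(400,268)]: print(u,v,C[v,u].round(4))
    else:
        for u,v in [(290,237),(323,190),(270,308),(215,240),(222,320)]: print(u,v,C[v,u].round(4))
p=cv2.imread('pics/top0.png'); cv2.imwrite('pics/t0z.png',cv2.resize(p[150:300,110:380],(800,444),interpolation=cv2.INTER_CUBIC))
p=cv2.imread('pics/scene0.png'); cv2.imwrite('pics/s0z.png',cv2.resize(p[160:350,170:420],(780,593),interpolation=cv2.INTER_CUBIC))
E
```

```text
282 200 [0.5785 0.0394 0.0318]
282 228 [0.5006 0.0379 0.0323]
282 250 [0.4415 0.0367 0.0302]
363 200 [ 0.5849 -0.1833  0.0266]
363 225 [ 0.5143 -0.1808  0.0293]
363 245 [ 0.4597 -0.1791  0.0305]
320 225 [ 0.5177 -0.0678 -0.001 ]
320 188 [ 0.6236 -0.0676  0.0027]
320 270 [ 0.3934 -0.0672  0.0016]
260 250 [ 0.4445  0.0967 -0.0025]
190 255 [0.4256 0.2857 0.0059]
232 250 [0.4416 0.1724 0.0066]
208 230 [0.4956 0.2414 0.0048]
318 167 [ 0.6827 -0.0611  0.0124]
305 281 [ 0.3629 -0.0266  0.0064]
135 217 [0.4857 0.373  0.2072]
148 229 [0.4826 0.3847 0.0728]
187 181 [0.5769 0.2643 0.1957]
400 268 [ 0.4032 -0.2826  0.0052]
290 237 [0.4999 0.0512 0.0334]
323 190 [ 0.5193 -0.1759  0.0302]
270 308 [0.423  0.2676 0.0097]
215 240 [0.577  0.2788 0.1958]
222 320 [0.4778 0.3924 0.0742]
```

View pics/t0z.png

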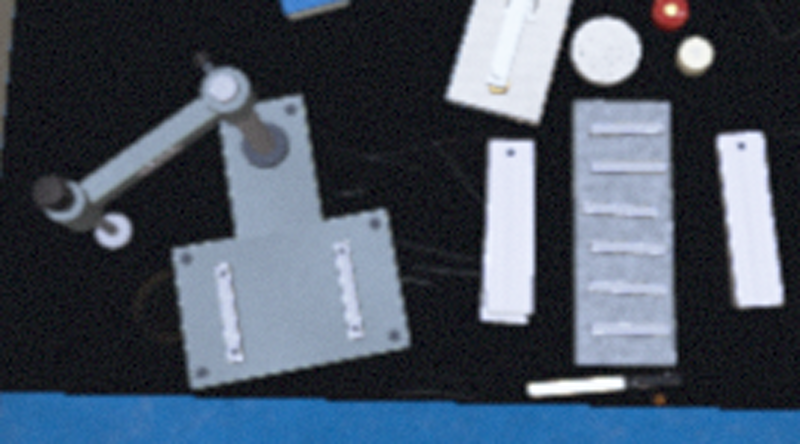

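View pics/s0z.png

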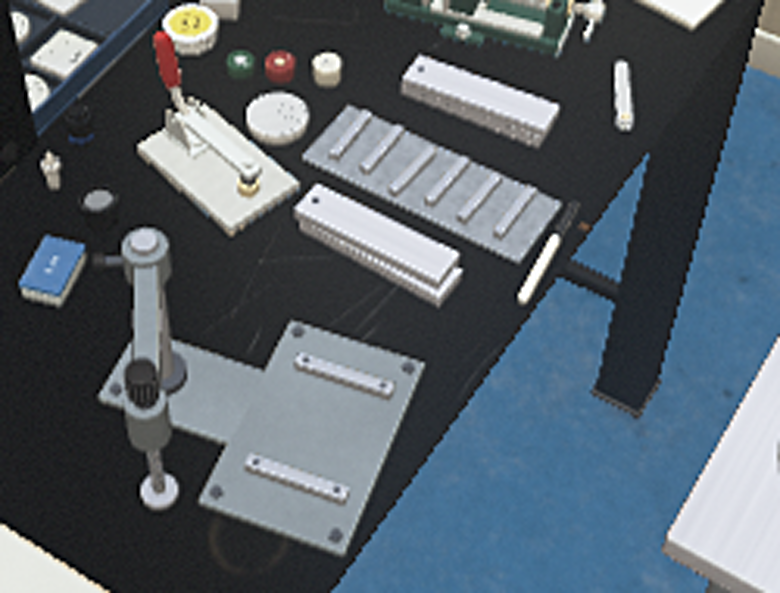

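```bash
python3 - <<'E'
from h import *
p=cv2.imread('pics/top0.png')
a=cv2.resize(p[190:265,268:298],None,fx=8,fy=8,interpolation=cv2.INTER_NEAREST)
b=cv2.resize(p[190:265,346:381],None,fx=8,fy=8,interpolation=cv2.INTER_NEAREST)
im=np.hstack([a,b]); im=np.clip((im.astype(float)-120)*1.9,0,255).astype(np.uint8); print(im.shape); cv2.imwrite('pics/z1.png',im)
p=cv2.imread('pics/scene0.png')
a=cv2.resize(p[212:262,258:323],None,fx=6,fy=6,interpolation=cv2.INTER_NEAREST)
b=cv2.resize(p[172:212,293:355],None,fx=6,fy=6,interpolation=cv2.INTER_NEAREST)
im=np.zeros((600,780,3),np.uint8); im[:300,:390]=a; im[300:540,:372]=b
c=cv2.resize(p[255:345,225:310],None,fx=4.5,fy=4.5,interpolation=cv2.INTER_NEAREST);im[:c.shape[0],392:392+c.shape[1]]=c
cv2.imwrite('pics/z2.png',im)
E
```

```text
(600, 520, 3)
```

View pics/z1.png

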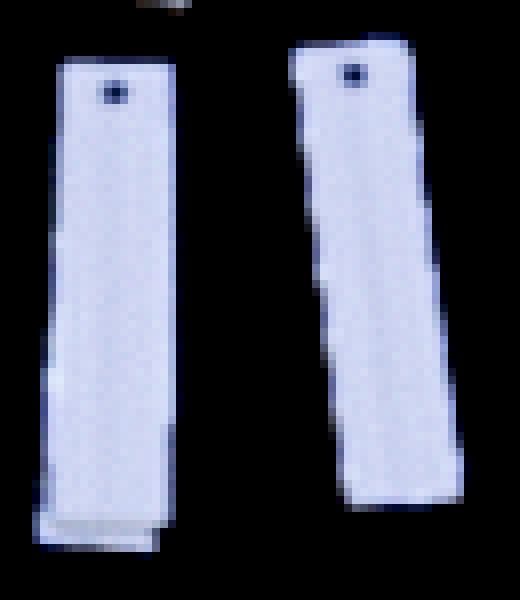

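View pics/z2.png

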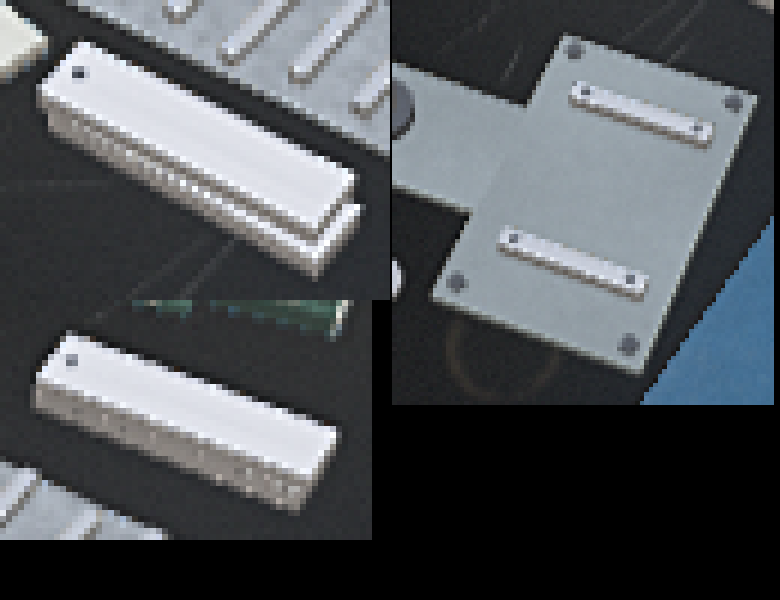

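```bash
cat >> h.py <<'E'
def blobs(n,p,lo,roi,z,amin=20,up=4):
    x0,y0,x1,y1=roi
    g=cv2.cvtColor(p,cv2.COLOR_BGR2GRAY)[y0:y1,x0:x1]
    g=cv2.resize(g,None,fx=up,fy=up,interpolation=cv2.INTER_LINEAR)
    m=(g>lo).astype(np.uint8)
    out=[]
    for c in cv2.findContours(m,cv2.RETR_EXTERNAL,cv2.CHAIN_APPROX_NONE)[0]:
        if cv2.contourArea(c)<amin*up*up: continue
        uv=(c[:,0,:]+.5)/up-.5+[x0,y0]
        P=ray(n,uv,z)[:,:2]
        r=cv2.minAreaRect((P*1000).astype(np.float32))
        b=cv2.boxPoints(r); e=[b[1]-b[0],b[2]-b[1]]; L=max(e,key=np.linalg.norm)
        ang=np.arctan2(L[1],L[0]); ang=(ang+np.pi/2)%np.pi-np.pi/2
        out.append((np.array(r[0]),sorted(r[1]),ang,P))
    return out
def show(o):
    for c,s,a,P in o: print('ctr',np.round(c,1),'size',np.round(s,1),'ang',round(a,3))
E
python3 - <<'E'
from h import *
p=cv2.imread('pics/top0.png'); s=cv2.imread('pics/scene0.png')
g=cv2.cvtColor(p,cv2.COLOR_BGR2GRAY); print(g[225,350:378]); print(g[228,270:296]); print(g[195:215,181]); print(g[255,178:194])
print('bars top');show(blobs('top',p,130,(268,190,298,265),.03));show(blobs('top',p,130,(346,185,381,265),.03))
print('bearers');show(blobs('top',p,185,(165,215,250,282),.02))
print('sticks');show(blobs('top',p,190,(300,185,345,275),.013))
print('scene bearers');show(blobs('scene',s,195,(225,255,310,345),.02))
g=cv2.cvtColor(s,cv2.COLOR_BGR2GRAY); print(g[190,300:345]);print(g[180:220,320])
print('scene bars');show(blobs('scene',s,200,(258,212,323,262),.03));show(blobs('scene',s,200,(293,172,355,212),.03))
E
```

```text
[ 22  19  31  30  84 160 221 233 233 234 233 232 228 230 233 234 233 233
 235 234 206 104  23  23  23  23  25  16]
[ 19   3  31  88 177 235 236 233 233 233 230 230 231 232 234 232 234 235
 236 216 112  19  27  26  25  21]
[23 22 18 22 24 20 25 20 18 26 15 23 16 26 22 25 27 24 24 19]
[158 160 158 156 161 163 178 203 211 208 196 166 146 153 162 160]
bars top
ctr [503.4  38.7] size [ 47.1 170. ] ang -0.025
ctr [ 519.2 -179.6] size [ 44.7 162.6] ang 0.088
bearers
ctr [417.8 291. ] size [13.8 78.6] ang 0.225
ctr [446.5 185.3] size [13.7 66.2] ang 0.234
sticks
ctr [418.7 -71.7] size [11.2 68.7] ang -1.536
ctr [456.  -69.9] size [10.9 70.4] ang -1.548
ctr [493.  -71.1] size [10.  66.2] ang 1.541
ctr [528.6 -63.5] size [10.3 68.5] ang 1.522
ctr [569.8 -71.3] size [ 7.1 67.4] ang -1.548
ctr [606.6 -70.4] size [10.  65.9] ang -1.522
scene bearers
ctr [419.  289.6] size [10.9 77.2] ang 0.214
ctr [448.5 183.4] size [11.  67.8] ang 0.208
[ 94 114 134 132 131 107 115 125 124 121 118 127 149 162 182 219 234 231
 226 226 226 226 225 225 222 221 221 222 223 225 224 224 224 225 229 232
 238 233 224 246 181  73  27  29  39]
[ 47  41  28 173 232 228 225 223 223 224 226 228 211 149 123 128 135 135
  86  48  47  49  50  50  52  50  51  49  50  41  75 127 129 146 169 169
 167 172 168 168]
scene bars
ctr [436.5  63.9] size [32.  63.2] ang 0.577
ctr [508.6  37.4] size [ 39.1 159. ] ang 0.011
ctr [616.7  32.1] size [20.5 41.2] ang -0.954
ctr [ 520.2 -181.6] size [ 39.6 158.9] ang 0.097
```

```bash
cat >> h.py <<'E'
def linefit(P): 
    vx,vy,x,y=cv2.fitLine(P.astype(np.float32),cv2.DIST_HUBER,0,.01,.01).ravel(); return np.array([x,y]),np.array([vx,vy])
E
python3 - <<'E'
from h import *
for n,lo,roi in(('top',95,(160,170,252,284)),('scene',110,(195,250,315,340))):
    p=cv2.imread(f'pics/{n}0.png')
    x0,y0,x1,y1=roi
    hsv=p.astype(int); g=cv2.cvtColor(p,cv2.COLOR_BGR2GRAY)
    blue=(hsv[...,0]-hsv[...,2])>40
    m=((g>lo)&~blue).astype(np.uint8); mm=np.zeros_like(m); mm[y0:y1,x0:x1]=m[y0:y1,x0:x1]
    g2=cv2.morphologyEx(mm,cv2.MORPH_OPEN,np.ones((3,3)))
    cs=cv2.findContours(g2,cv2.RETR_EXTERNAL,cv2.CHAIN_APPROX_NONE)[0]; c=max(cs,key=cv2.contourArea)
    a=cv2.approxPolyDP(c,3,True)[:,0]
    print(n); 
    for q in a: print(q, (ray(n,q,.008)[0,:2]*1000).round(1))
    v=cv2.resize(p[y0:y1,x0:x1],None,fx=5,fy=5); cv2.polylines(v,[((a-[x0,y0])*5+2).astype(np.int32)],True,(0,0,255),1); cv2.imwrite(f'pics/pl_{n}.png',v)
p=cv2.imread('pics/scene0.png')
for lo in(185,195,205): show(blobs('scene',p,lo,(225,255,310,345),.02)); 
p=cv2.imread('pics/top0.png')
for lo in(175,180,190): show(blobs('top',p,lo,(165,215,250,282),.02))
E
```

```text
top
[211 182] [632.7 240.8]
[196 185] [622.9 282.5]
[207 198] [585.8 249.2]
[202 206] [562.4 261.7]
[195 205] [564.9 281.4]
[191 192] [602.2 295.2]
[184 191] [604.6 315. ]
[190 213] [541.7 293.6]
[189 229] [496.7 293.2]
[168 234] [481.5 349.7]
[175 280] [357.7 320.5]
[247 266] [399.2 129.9]
[240 222] [519.4 153.9]
[224 226] [507.2 197.5]
[218 223] [515.2 214.4]
scene
[225 270] [597.4 236.4]
[230 281] [563. 258.]
[224 294] [550.6 300.3]
[242 302] [495.5 293.2]
[237 313] [486.5 327.1]
[241 318] [469.1 333.1]
[235 317] [483.7 339.4]
[234 321] [478.8 350.1]
[280 336] [357.5 319.2]
[303 282] [394.5 148.6]
[298 278] [412.9 145. ]
[300 274] [415.4 130.5]
[269 264] [506.6 150.2]
[266 268] [505.7 166.4]
[261 266] [521.4 168.6]
[254 279] [512.  215.7]
ctr [424.3 290.6] size [11.7 88.7] ang 0.213
ctr [453.4 184.2] size [12.1 79.6] ang 0.208
ctr [419.  289.6] size [10.9 77.2] ang 0.214
ctr [448.5 183.4] size [11.  67.8] ang 0.208
ctr [423.8 292.7] size [15.3 92. ] ang 0.229
ctr [447.2 185.4] size [16.8 91.2] ang 0.203
ctr [423.7 292.5] size [14.2 91.2] ang 0.225
ctr [452.1 186.1] size [15.4 78.8] ang 0.209
ctr [423.5 292.4] size [12.8 65.5] ang 0.23
ctr [446.3 185.3] size [13.  65.3] ang 0.245
```

View pics/pl_scene.png

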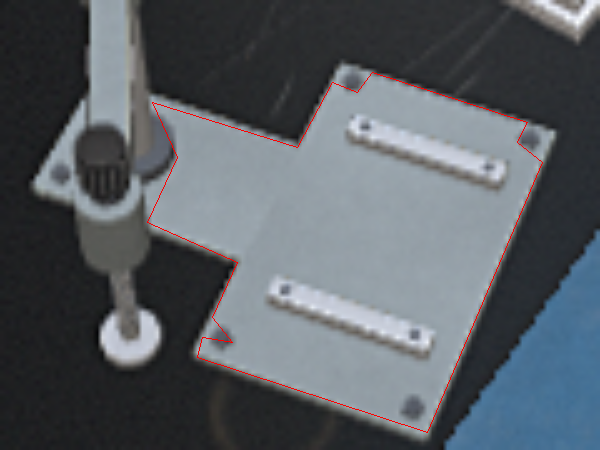

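View pics/pl_top.png

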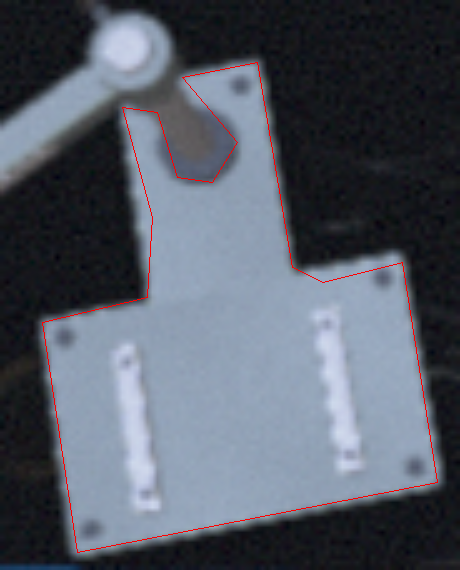

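```bash
python3 - <<'E'
from h import *
def run(n,pts,org,z):
    p=cv2.imread(f'pics/{n}0.png'); g=cv2.cvtColor(p,cv2.COLOR_BGR2GRAY).astype(float)
    r=[]
    for x,y in pts:
        u0,v0=org[0]+x/5-.5,org[1]+y/5-.5
        ui,vi=int(round(u0)),int(round(v0)); k=2
        w=g[vi-k:vi+k+1,ui-k:ui+k+1]; w=np.clip(np.percentile(w,60)-w-5,0,None)
        V,U=np.mgrid[vi-k:vi+k+1,ui-k:ui+k+1]
        u,v=(w*U).sum()/w.sum(),(w*V).sum()/w.sum()
        q=ray(n,(u,v),z)[0,:2]*1000; r.append(q); print(n,(x,y),(round(u0,1),round(v0,1)),(round(u,1),round(v,1)),q.round(1), (ray(n,(u0,v0),z)[0,:2]*1000).round(1))
    r=np.array(r); print('mean',r.mean(0).round(1)); return r
def yaw(d): return round(np.arctan2(d[1],d[0]),4)
for n,b,pl,o in(('scene',[(365,126),(489,167),(286,290),(415,334)],[(353,81),(529,137),(220,338),(413,408)],(195,250)),('top',[(326,323),(350,455),(126,362),(146,495)],[(383,277),(415,467),(65,337),(93,529)],(160,170))):
    r=run(n,b,o,.02); print('x',yaw(r[0]-r[1]),yaw(r[2]-r[3]),'y',yaw(r[2]-r[0])-np.pi/2,yaw(r[3]-r[1])-np.pi/2, np.linalg.norm(r[2]-r[0]),np.linalg.norm(r[3]-r[1]))
    r=run(n,pl,o,.008); print('x',yaw(r[0]-r[1]),yaw(r[2]-r[3]),'y',yaw(r[2]-r[0])-np.pi/2,yaw(r[3]-r[1])-np.pi/2, np.linalg.norm(r[2]-r[0]),np.linalg.norm(r[3]-r[1]))
E
```

```text
scene (365, 126) (267.5, 274.7) (np.float64(267.7), np.float64(275.0)) [483.3 190.4] [484.3 189.9]
scene (489, 167) (292.3, 282.9) (np.float64(292.0), np.float64(283.1)) [413.3 175.7] [413.1 174.6]
scene (286, 290) (251.7, 307.5) (np.float64(251.5), np.float64(308.3)) [458.8 300.3] [459.7 298.2]
scene (415, 334) (277.5, 316.3) (np.float64(277.9), np.float64(315.7)) [389.9 280.2] [389.7 282.2]
mean [436.3 236.7]
x 0.2073 0.2842 y 0.21920367320510348 0.22070367320510353 112.59273593332202 107.08368388254502
scene (353, 81) (265.1, 265.7) (np.float64(265.0), np.float64(266.0)) [511.9 162.2] [512.4 161.3]
scene (529, 137) (300.3, 276.9) (np.float64(300.4), np.float64(277.6)) [408.  140.1] [409.6 138.3]
scene (220, 338) (238.5, 317.1) (np.float64(238.8), np.float64(317.3)) [474.9 334.6] [476.  334.6]
scene (413, 408) (277.1, 331.1) (np.float64(277.2), np.float64(331.4)) [370.3 312.7] [371. 312.]
mean [441.3 237.4]
x 0.2104 0.2065 y 0.21160367320510343 0.21530367320510346 176.3002802327926 176.71770416605807
top (326, 323) (224.7, 234.1) (np.float64(224.6), np.float64(234.6)) [481.3 192.9]
[... 219 characters left out ...]
495) (188.7, 268.5) (np.float64(189.9), np.float64(267.7)) [390.2 280.7] [388.  283.6]
mean [436.1 235.9]
x 0.2872 0.2316 y 0.20130367320510345 0.2069036732051035 106.35540752698859 110.30174601930793
top (383, 277) (236.1, 224.9) (np.float64(236.1), np.float64(225.1)) [510.4 164.4] [511.  164.3]
top (415, 467) (242.5, 262.9) (np.float64(242.6), np.float64(263.0)) [406.8 141.9] [407.2 142.3]
top (65, 337) (172.5, 236.9) (np.float64(172.5), np.float64(237.0)) [473.4 336.7] [473.7 336.7]
top (93, 529) (178.1, 275.3) (np.float64(177.7), np.float64(275.5)) [369.9 314.3] [370.3 313.2]
mean [440.1 239.3]
x 0.2134 0.2135 y 0.21140367320510345 0.21120367320510347 176.30814447709034 176.3008403618631
```

arm_command(
  increments=[
    [17.3, 22.2, 0, -0.18],
    [17.3, 22.2, 0, -0.18],
    [17.3, 22.2, 0, -0.18],
    [17.3, 22.2, 0, -0.18],
    [17.3, 22.2, 0, -0.18],
  ],
  gripper=-0.4,
  newtons=40,
)

```text
time: 0.72
tcp_pos: [0.3496, -0.4, 0.2308]
ee_rot: [-1.57, 0.002, -1.474]
ft_force: [-1.3, -1.2, 0.7]
width: 0.698
```

arm_command(
  increments=[
    [17.3, 22.2, -8, 0],
    [17.3, 22.2, -8, 0],
    [17.3, 22.2, -8, 0],
    [17.3, 22.2, -8, 0],
    [17.3, 22.2, -8, 0],
  ],
)

```text
time: 1.35
tcp_pos: [0.5208, -0.1786, 0.1501]
ee_rot: [-1.572, 0.002, -1.476]
ft_force: [-0.1, -1.1, -0.2]
width: 0.701
```

```bash
python3 - <<'E'
from h import *
for x,y in((114,292),): print(ray('top',(268+x/8-.5,190+y/8-.5),.03))
s=manip.state(); print(s['time'],s['tcp_pos'],s['ee_rot'],s['width'],s['joint_pos'].round(2))
p,d=shot('top','top1.png'); p2,_=shot('scene','scene1.png')
cv2.imwrite('pics/z3.png',np.hstack([cv2.resize(p[150:300,270:450],None,fx=2.2,fy=2.2),cv2.resize(p2[110:260,240:420],None,fx=2.2,fy=2.2)]))
E
```

```text
[[0.5065162  0.03868161 0.03      ]]
1.35 [ 0.52081872 -0.17864381  0.15009234] [-1.57151789  0.00168178 -1.47637741] 0.7009859610085812 [ 0.49  0.3  -0.27  1.9   0.1   0.95 -1.3 ]
```

View pics/z3.png

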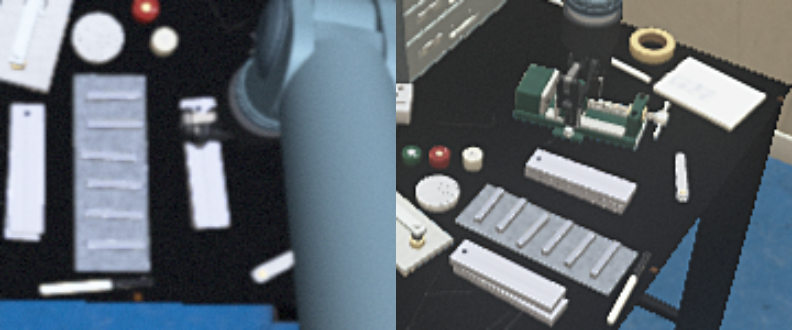

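arm_command(
  increments=[
    [-0.1, -0.2, -6, 0],
    [-0.1, -0.2, -9, 0],
    [-0.1, -0.2, -11, 0],
    [-0.1, -0.2, -12.4, 0],
    [-0.1, -0.2, -13.4, 0],
  ],
)

```text
time: 2.08
tcp_pos: [0.5186, -0.1849, 0.0168]
ee_rot: [-1.571, -0.0, -1.481]
ft_force: [0.4, -0.2, -0.5]
width: 0.704
```

arm_command(
  increments=[
    [0, 0, 0, 0],
    [0, 0, 0, 0],
    [0, 0, 0, 0],
    [0, 0, 0, 0],
  ],
  gripper=0.6,
)

```text
time: 2.58
tcp_pos: [0.5189, -0.1846, 0.0175]
ee_rot: [-1.571, -0.0, -1.48]
ft_force: [0.5, 0.0, -0.8]
width: 0.456
```

arm_command(
  increments=[
    [0, 0, 1, 0],
    [0, 0, 3, 0],
    [0, 0, 6, 0],
    [0, 0, 10, 0],
    [0, 0, 10, 0],
  ],
)

```text
time: 3.2
tcp_pos: [0.5231, -0.1854, 0.1226]
ee_rot: [-1.561, -0.005, -1.48]
ft_force: [0.5, -1.2, -3.3]
width: 0.453
```

```bash
python3 - <<'E'
from h import *
s=manip.state(); print(s['time'],s['tcp_pos'],s['ee_rot'],s['width'],s['joint_pos'].round(2))
p,d=shot('top','top2.png'); p2,_=shot('scene','scene2.png')
cv2.imwrite('pics/z4.png',np.hstack([cv2.resize(p[150:300,270:450],None,fx=2.2,fy=2.2),cv2.resize(p2[110:260,240:420],None,fx=2.2,fy=2.2)]))
E
```

```text
3.2 [ 0.52308805 -0.18541377  0.12263368] [-1.56058392 -0.00451608 -1.47995723] 0.45332519707916447 [ 0.49  0.34 -0.26  1.92  0.11  0.89 -1.31]
```

View pics/z4.png

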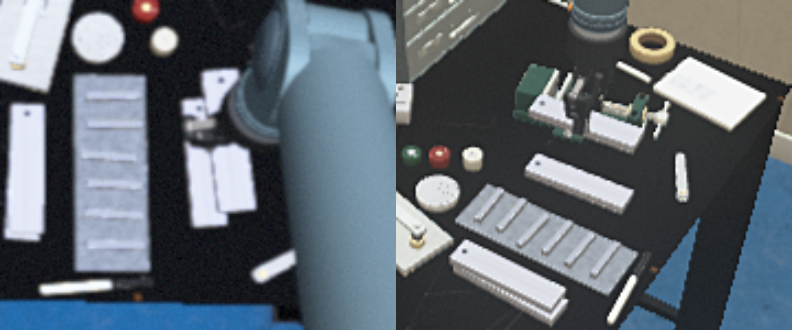

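arm_command(
  increments=[
    [-2, 5, 5, 0.18],
    [-3, 10, 5, 0.36],
    [-4, 15, 5, 0.54],
    [-4, 18, 5, 0.72],
    [-5, 20, 5, 0.9],
  ],
)

```text
time: 3.92
tcp_pos: [0.4676, 0.0179, 0.1659]
ee_rot: [-1.571, 0.003, -0.571]
ft_force: [0.9, 0.3, -1.4]
width: 0.458
```

arm_command(
  increments=[
    [0, 1, 0, 0.18],
    [-1, 4, 0, 0.36],
    [-1, 7, 0, 0.54],
    [-2, 10, 0, 0.72],
    [-2, 13, 0, 0.792],
  ],
)

```text
time: 4.55
tcp_pos: [0.4464, 0.1458, 0.1654]
ee_rot: [-1.571, 0.005, 0.215]
ft_force: [0.5, 1.2, -3.0]
width: 0.45
```

arm_command(
  increments=[
    [-0.5, 5, 0, 0],
    [-1.3, 9.2, 0, 0],
    [-1.3, 9.2, 0, 0],
    [-1.3, 9.2, 0, 0],
  ],
)

```text
time: 5.05
tcp_pos: [0.4348, 0.2365, 0.1658]
ee_rot: [-1.572, 0.003, 0.213]
ft_force: [0.3, -0.3, -1.7]
width: 0.453
```

```bash
python3 - <<'E'
from h import *
s=manip.state(); print(s['time'],s['tcp_pos'],s['ee_rot'],s['width'],s['joint_pos'].round(2))
p,d=shot('top','top3.png'); p2,_=shot('scene','scene3.png')
cv2.imwrite('pics/z5.png',np.hstack([cv2.resize(p[130:300,110:300],None,fx=2.1,fy=2.1),cv2.resize(p2[130:330,160:340],(378,357))]))
E
```

```text
5.05 [0.43483159 0.23650937 0.16580665] [-1.57214422  0.00327337  0.21252487] 0.45340660891139006 [ 0.1   0.25 -0.75  1.99  0.2   0.98 -0.54]
```

View pics/z5.png

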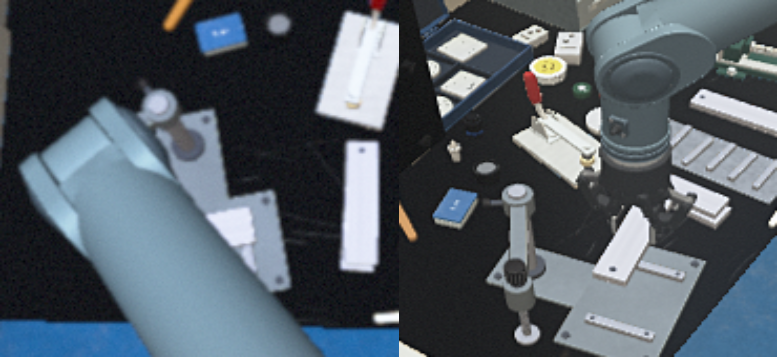

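arm_command(
  increments=[
    [0, 0, -6, 0],
    [0, 0, -10, 0],
    [0, 0, -12.5, 0],
    [0, 0, -13.5, 0],
    [0, 0, -13.8, 0],
  ],
)

```text
time: 5.78
tcp_pos: [0.4363, 0.2368, 0.0291]
ee_rot: [-1.571, 0.0, 0.21]
ft_force: [-0.1, -0.4, -3.2]
width: 0.458
```

```bash
python3 - <<'E'
from h import *
s=manip.state(); print(s['time'],s['tcp_pos'],s['ee_rot'],s['width'],s['joint_pos'].round(2))
p2,_=shot('scene','scene4.png')
cv2.imwrite('pics/z6.png',cv2.resize(p2[230:350,190:340],(750,600)))
E
```

```text
5.775 [0.43634804 0.23683513 0.02909522] [-1.57121041e+00  2.86093382e-04  2.10366197e-01] 0.4582514114342888 [-0.02  0.48 -0.64  2.07  0.43  0.73 -0.72]
```

View pics/z6.png

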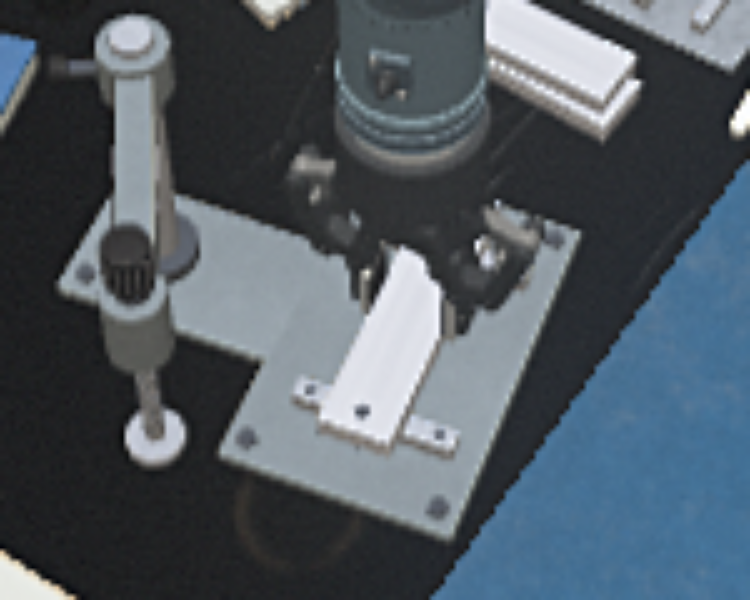

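arm_command(
  increments=[
    [0, 0, -0.3, 0],
    [0, 0, -0.5, 0],
    [0, 0, -0.6, 0],
    [0, 0, -0.7, 0],
  ],
)

```text
time: 6.32
tcp_pos: [0.4361, 0.2378, 0.0225]
ee_rot: [-1.571, -0.0, 0.212]
ft_force: [0.2, -2.0, 4.3]
width: 0.457
```

arm_command(
  increments=[
    [0, 0, 0, 0],
    [0, 0, 0, 0],
    [0, 0, 0, 0],
  ],
  gripper=-0.4,
)

```text
time: 6.7
tcp_pos: [0.4362, 0.238, 0.0226]
ee_rot: [-1.571, -0.001, 0.212]
ft_force: [0.8, -0.4, -0.2]
width: 0.697
```

arm_command(
  increments=[
    [0, 0, 1, 0],
    [0, 0, 5, 0],
    [0, -5, 10, 0],
    [0, -11, 13, -0.18],
    [0, -17, 13, -0.36],
  ],
)

```text
time: 7.32
tcp_pos: [0.4383, 0.0762, 0.155]
ee_rot: [-1.569, -0.007, -0.151]
ft_force: [2.0, -0.9, -1.0]
width: 0.697
```

arm_command(
  increments=[
    [0, -5, 0, -0.18],
    [0, -10, 0, -0.36],
    [0, -15, 0, -0.54],
    [0, -20, 0, -0.72],
    [0, -24, 0, -0.9],
  ],
)

```text
time: 7.95
tcp_pos: [0.4358, -0.1658, 0.1524]
ee_rot: [-1.57, -0.001, -1.055]
ft_force: [1.0, 0.1, 0.1]
width: 0.697
```

```bash
cat >> h.py <<'E'
O=np.array([436.,237.7]); YAW=.212
Rs=np.array([[np.cos(YAW),-np.sin(YAW)],[np.sin(YAW),np.cos(YAW)]])
def tostand(c): return (np.asarray(c)-O)@Rs
E
python3 - <<'E'
from h import *
s=manip.state(); print(s['time'],s['tcp_pos'],s['ee_rot'],s['width'],s['joint_pos'].round(2))
p,d=shot('top','top5.png'); p2,_=shot('scene','scene5.png')
cv2.imwrite('pics/z7.png',np.hstack([cv2.resize(p[150:300,110:300],(400,316)),cv2.resize(p2[230:350,190:340],(395,316))]))
cv2.imwrite('pics/z8.png',np.hstack([cv2.resize(p[150:300,270:450],None,fx=2.2,fy=2.2),cv2.resize(p2[110:260,240:420],None,fx=2.2,fy=2.2)]))
for lo in (190,205):
  for n,q,roi in(('top',p,(165,215,250,282)),('scene',p2,(225,255,310,345))):
    o=blobs(n,q,lo,roi,.035,100); show(o)
    for c in o: print(tostand(c[0]).round(1),c[2]-YAW)
E
```

```text
7.95 [ 0.43582478 -0.16578779  0.15241409] [-1.57000485e+00 -1.21517152e-03 -1.05515602e+00] 0.6969879509974131 [ 0.62  0.15 -0.37  2.09  0.07  0.91 -0.84]
ctr [438.3 239.6] size [ 63.2 164.3] ang -1.462
[2.6 1.3] -1.6737057
ctr [441.9 240. ] size [ 51.9 160.6] ang -1.364
[6.3 1. ] -1.5761263
ctr [438.2 239.9] size [ 46.1 160.3] ang -1.357
[2.6 1.7] -1.5692225
ctr [439.2 239.3] size [ 46.3 159.8] ang -1.368
[3.5 0.8] -1.5803919
```

View pics/z7.png

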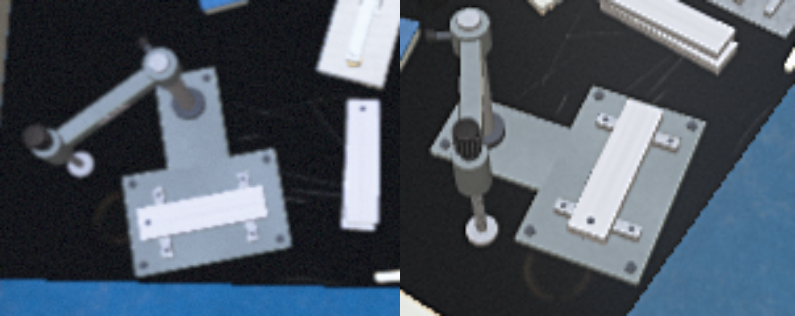

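View pics/z8.png

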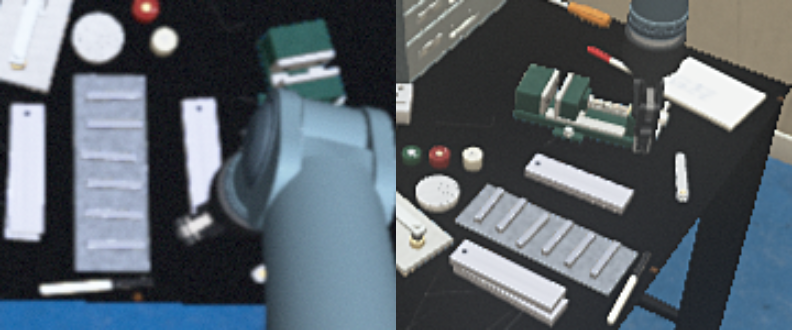

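```bash
cat >> h.py <<'E'
def prof(n,p,z,ys,lo,half=40,axis='x',thr=None):
    """edges along stand x (or y) at given stand ys; returns edge coordinates"""
    g=cv2.cvtColor(p,cv2.COLOR_BGR2GRAY).astype(np.float32); out=[]
    t=np.arange(-half,half,.5)
    for y in ys:
        S=np.stack([t,0*t+y],1) if axis=='x' else np.stack([0*t+y,t],1)
        W=np.c_[(S@Rs.T+O)/1000,0*t+z]; uv=proj(n,W).astype(np.float32)
        v=cv2.remap(g,uv[None,:,0],uv[None,:,1],cv2.INTER_LINEAR)[0]
        i=np.where(v>lo)[0]; 
        out.append((t[i[0]],t[i[-1]]) if len(i) else (np.nan,np.nan))
    return np.array(out)
E
python3 - <<'E'
from h import *
for n,lo in(('top',195),('scene',190)):
    p=cv2.imread(f'pics/{n}5.png')
    e=prof(n,p,.035,np.arange(-36,37,6),lo); print(n,e.T, 'mid',e.mean(1).mean())
    e=prof(n,p,.035,np.arange(-14,15,4),lo,100,'y'); print(n,e.T, 'mid',e.mean(1).mean())
E
```

```text
top [[-20.  -20.  -19.5 -20.5 -19.  -20.5 -19.5 -20.  -20.  -19.5 -20.5 -19.
  -20. ]
 [ 20.   20.5  19.   20.   18.5  19.5  19.5  20.   20.   19.   20.5  18.5
   19.5]] mid -0.1346153846153846
top [[-79.  -78.  -77.5 -78.  -78.5 -77.5 -77.5 -78. ]
 [ 82.   81.5  81.5  82.   82.5  82.   82.   82. ]] mid 1.96875
scene [[-18.5 -19.  -19.  -18.5 -18.5 -18.5 -19.  -19.  -19.  -19.  -18.5 -18.5
  -18.5]
 [ 19.   20.   20.5  20.5  20.5  20.5  20.5  20.   20.5  19.5  20.   20.
   20.5]] mid 0.7115384615384616
scene [[-79.  -79.  -79.5 -79.  -79.  -79.  -79.  -79. ]
 [ 81.   80.   81.   80.   80.5  80.5  81.   80.5]] mid 0.75
```

```bash
python3 - <<'E'
from h import *
for k in (0,5):
  for n,lo in(('top',180),('scene',188)):
    p=cv2.imread(f'pics/{n}{k}.png')
    for y in(-55,55):
        e=prof(n,p,.02,[y-4,y-2,y,y+2,y+4],lo,60); print(k,n,y,e.T.tolist())
    for x in (-38,-28,28,38):
        e=[]
        for y0 in(-55,55):
            import h
            t=np.arange(-75,-35,.5) if y0<0 else np.arange(35,75,.5)
            S=np.stack([0*t+x,t],1); W=np.c_[(S@Rs.T+O)/1000,0*t+.02]; uv=proj(n,W).astype(np.float32)
            v=cv2.remap(cv2.cvtColor(p,cv2.COLOR_BGR2GRAY).astype(np.float32),uv[None,:,0],uv[None,:,1],cv2.INTER_LINEAR)[0]
            w=np.clip(v-np.percentile(v,50)-8,0,None); e.append(round((w*t).sum()/w.sum(),1))
        print('  x',x,e)
E
```

```text
0 top -55 [[-44.0, -44.5, -44.5, -44.5, -45.0], [44.5, 43.5, 43.5, 44.0, 44.0]]
0 top 55 [[-46.0, -45.5, -45.0, -44.5, -44.5], [44.0, 45.0, 45.0, 44.5, 42.5]]
  x -38 [np.float64(-50.1), np.float64(60.4)]
  x -28 [np.float64(-54.6), np.float64(55.7)]
  x 28 [np.float64(-53.1), np.float64(56.2)]
  x 38 [np.float64(-55.2), np.float64(58.0)]
0 scene -55 [[-43.0, -43.5, -43.0, -43.0, -42.0], [43.5, 45.0, 45.0, 44.5, 41.0]]
0 scene 55 [[-43.5, -43.5, -44.5, -44.5, -42.5], [43.0, 43.5, 43.5, 43.5, 37.0]]
  x -38 [np.float64(-56.6), np.float64(54.0)]
  x -28 [np.float64(-56.1), np.float64(54.3)]
  x 28 [np.float64(-55.6), np.float64(54.5)]
  x 38 [np.float64(-51.6), np.float64(54.0)]
5 top -55 [[-44.0, -44.5, -44.5, -44.5, -44.5], [44.5, 43.5, 43.0, 44.0, 44.0]]
5 top 55 [[-46.0, -45.5, -45.0, -44.5, -44.5], [44.0, 45.0, 45.0, 44.5, 43.0]]
  x -38 [np.float64(-50.5), np.float64(60.4)]
  x -28 [np.float64(-54.7), np.float64(55.7)]
  x 28 [np.float64(-53.3), np.float64(56.0)]
  x 38 [np.float64(-56.2), np.float64(58.1)]
5 scene -55 [[-43.5, -43.5, -43.0, -43.0, -42.5], [43.5, 45.0, 45.0, 44.5, 41.0]]
5 scene 55 [[-43.5, -43.5, -44.5, -44.5, -42.5], [43.0, 43.5, 43.5, 43.5, 41.5]]
  x -38 [np.float64(-56.7), np.float64(54.0)]
  x -28 [np.float64(-56.2), np.float64(54.4)]
  x 28 [np.float64(-55.6), np.float64(54.4)]
  x 38 [np.float64(-51.7), np.float64(54.1)]
```

```bash
python3 - <<'E'
from h import *
for k in (0,5):
  p=cv2.imread(f'pics/top{k}.png'); s=cv2.imread(f'pics/scene{k}.png')
  g=cv2.cvtColor(s,cv2.COLOR_BGR2GRAY)
  print('top');show(blobs('top',p,188,(300,185,345,275),.013))
  print('scene');show(blobs('scene',s,200,(270,190,352,245),.013))
E
```

```text
top
ctr [418.6 -72. ] size [11.6 69.3] ang -1.526
ctr [455.9 -70.2] size [11.1 71.1] ang -1.566
ctr [492.8 -70.8] size [10.7 66.8] ang 1.541
ctr [528.8 -63.9] size [10.7 69.2] ang 1.522
ctr [570.1 -71.3] size [ 7.9 67.4] ang -1.548
ctr [607.2 -70. ] size [10.2 66.5] ang -1.548
scene
ctr [367.2 -45.7] size [ 9.3 42.2] ang -1.473
ctr [516.2  25.3] size [ 40.3 162.6] ang 0.011
ctr [ 500. -201.] size [ 41.8 105.3] ang 0.097
top
ctr [418.6 -72.1] size [11.6 69.4] ang -1.526
ctr [455.6 -70.3] size [11.3 71.1] ang 1.547
ctr [493.1 -70.5] size [10.9 66.1] ang 1.532
ctr [527.9 -63.8] size [11.6 69.4] ang 1.494
ctr [570.1 -71.3] size [ 7.9 67.3] ang -1.548
ctr [607.6 -70. ] size [ 9.9 66.4] ang 1.565
scene
ctr [367.2 -45.7] size [ 9.3 42.2] ang -1.473
ctr [516.2  25.3] size [ 40.3 162.6] ang 0.011
ctr [ 508.5 -187.9] size [ 41.1 124.9] ang 0.061
```

```bash
python3 - <<'E'
from h import *
s=cv2.imread(f'pics/scene5.png')
for lo in (178,184,190):print(lo);show([o for o in blobs('scene',s,lo,(268,190,352,245),.013) if o[1][0]<25])
E
```

```text
178
ctr [367.  -45.8] size [ 9.9 42.9] ang -1.463
ctr [420.3 -73.3] size [12.2 68.1] ang -1.57
ctr [457.  -70.7] size [10.8 66.9] ang 1.547
ctr [494.7 -71.3] size [11.3 68. ] ang -1.562
ctr [530.4 -65.2] size [10.8 71.5] ang 1.536
ctr [571.1 -72.1] size [10.5 67.8] ang -1.552
ctr [609. -71.] size [10.9 69. ] ang -1.522
184
ctr [367.2 -45.6] size [ 9.9 42.5] ang -1.449
ctr [419.1 -73.7] size [ 9.4 67.2] ang -1.562
ctr [456.5 -70.7] size [ 9.6 66. ] ang 1.543
ctr [494.3 -71.4] size [ 9.6 67.2] ang -1.568
ctr [529.7 -64.8] size [ 9.4 70.5] ang 1.517
ctr [570.9 -72.1] size [ 9.6 66.9] ang -1.553
ctr [608.5 -71.3] size [ 9.6 68.5] ang -1.527
190
ctr [367.2 -45.5] size [ 9.3 42.5] ang -1.473
ctr [418.7 -73.7] size [ 8.2 65.5] ang -1.562
ctr [456.1 -70.7] size [ 8.9 64.3] ang 1.551
ctr [493.8 -71.3] size [ 8.6 67.2] ang 1.561
ctr [529.4 -64.6] size [ 8. 70.] ang 1.506
ctr [570.6 -72.1] size [ 9.  66.9] ang -1.55
ctr [608.1 -71.6] size [ 8.8 68.1] ang -1.531
```

arm_command(
  increments=[
    [-1, 4, 0, 0.18],
    [-1.7, 9.9, 0, 0.36],
    [-1.7, 9.9, 0, 0.54],
    [-1.7, 9.9, -4, 0.72],
    [-1.7, 9.9, -6, 0.9],
  ],
  gripper=0.35,
)

```text
time: 8.68
tcp_pos: [0.418, -0.0634, 0.0908]
ee_rot: [-1.571, 0.001, -0.139]
ft_force: [-0.5, 1.4, 0.4]
width: 0.325
```

arm_command(
  increments=[
    [0, 0, -3, 0.17],
    [0, 0, -5, 0.17],
    [0, 0, -7, 0.17],
    [0, 0, -8, 0.17],
    [0, 0, -8.6, 0.17],
  ],
)

```text
time: 9.3
tcp_pos: [0.4192, -0.0642, 0.0056]
ee_rot: [-1.571, -0.0, 0.023]
ft_force: [0.6, -0.4, -0.4]
width: 0.326
```

arm_command(
  increments=[
    [0, 0, 0, 0],
    [0, 0, 0, 0],
    [0, 0, 0, 0],
    [0, 0, 0, 0],
  ],
  gripper=1,
)

```text
time: 9.8
tcp_pos: [0.4192, -0.0648, 0.0059]
ee_rot: [-1.571, -0.001, 0.022]
ft_force: [-0.6, -0.7, 0.8]
width: 0.099
```

arm_command(
  increments=[
    [0, 0, 1.5, 0],
    [0, 0, 5, -0.1],
    [0, 2, 9, -0.28],
    [1, 6, 10, -0.46],
    [2, 10, 10, -0.64],
  ],
)

```text
time: 10.42
tcp_pos: [0.4404, 0.035, 0.1081]
ee_rot: [-1.568, -0.004, -0.62]
ft_force: [0.7, 0.1, -0.5]
width: 0.098
```

arm_command(
  increments=[
    [0, 3, 0, -0.18],
    [1, 7, 0, -0.36],
    [1.6, 11, 0, -0.54],
    [1.6, 15, 0, -0.72],
    [1.6, 15, 0, -0.741],
  ],
)

```text
time: 11.05
tcp_pos: [0.4544, 0.1892, 0.1071]
ee_rot: [-1.568, 0.003, -1.348]
ft_force: [-0.8, -0.3, -1.1]
width: 0.101
```

```bash
python3 - <<'E'
from h import *
s=manip.state(); print(s['time'],s['tcp_pos'],s['ee_rot'],s['width'],s['joint_pos'].round(2))
p2,_=shot('scene','scene6.png')
cv2.imwrite('pics/z9.png',cv2.resize(p2[190:340,190:360],(680,600)))
E
```

```text
11.05 [0.45437051 0.18917103 0.10705968] [-1.56824367  0.00295945 -1.34752113] 0.10115178851109827 [-0.02  0.29 -0.5   2.06  0.18  0.84 -1.98]
```

View pics/z9.png

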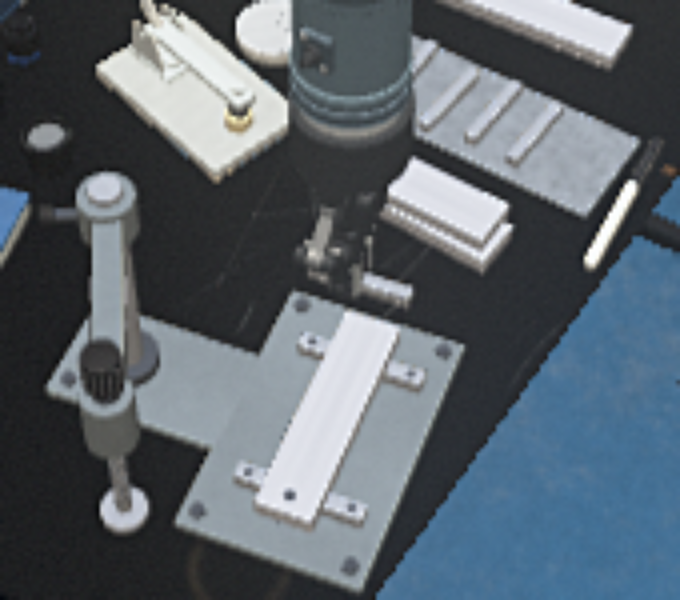

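arm_command(
  increments=[
    [0, 0, -3, 0],
    [0, 0, -5, 0],
    [0, 0, -6.2, 0],
    [0, 0, -6.4, 0],
    [0, 0, -6.4, 0],
  ],
)

```text
time: 11.72
tcp_pos: [0.4552, 0.1839, 0.0421]
ee_rot: [-1.57, -0.0, -1.354]
ft_force: [-0.9, -0.0, 0.4]
width: 0.1
```

arm_command(
  increments=[
    [0, 0.15, -0.2, -0.005],
    [0, 0.15, -0.3, -0.005],
    [0, 0.15, -0.4, -0.005],
    [0, 0.15, -0.45, -0.005],
  ],
)

```text
time: 12.22
tcp_pos: [0.4549, 0.1859, 0.0378]
ee_rot: [-1.571, -0.0, -1.359]
ft_force: [-2.4, -1.6, 7.8]
width: 0.098
```

arm_command(
  increments=[
    [0, 0, 0, 0],
    [0, 0, 0.3, 0],
    [0, 0, 3, 0],
    [0, -4, 6, 0.18],
    [0, -9, 7, 0.36],
  ],
  gripper=0.35,
)

```text
time: 12.85
tcp_pos: [0.4566, 0.1025, 0.1078]
ee_rot: [-1.567, -0.001, -1.013]
ft_force: [0.6, -0.5, -0.5]
width: 0.323
```

arm_command(
  increments=[
    [0, -4, 0, 0.18],
    [0, -9, 0, 0.36],
    [0, -13, 0, 0.54],
    [0.1, -16.6, 0, 0.72],
    [0.1, -16.6, -2, 0.9],
  ],
)

```text
time: 13.48
tcp_pos: [0.4576, -0.0688, 0.0868]
ee_rot: [-1.573, -0.004, -0.123]
ft_force: [-0.2, 0.3, -0.2]
width: 0.329
```

```bash
cat >> h.py <<'E'
def look(tag,stk=True):
    s=manip.state(); print(s['time'],s['tcp_pos'].round(4),s['ee_rot'].round(3),s['width'].round(3))
    p,d=shot('top',f'top{tag}.png'); p2,_=shot('scene',f'scene{tag}.png')
    cv2.imwrite(f'pics/v{tag}.png',np.vstack([np.hstack([cv2.resize(p[150:290,130:390],(420,226)),cv2.resize(p2[150:330,170:360],(239,226))]),np.hstack([cv2.resize(p2[230:350,200:320],(330,330)),cv2.resize(p[190:290,160:260],(329,330))])]))
    return p,p2
E
python3 - <<'E'
from h import *
look('7')
E
```

```text
Traceback (most recent call last):
  File "h.py", line 54, in look
    s=manip.state(); print(s['time'],s['tcp_pos'].round(4),s['ee_rot'].round(3),s['width'].round(3))
                                                                                ^^^^^^^^^^^^^^^^
AttributeError: 'float' object has no attribute 'round'
```

```bash
sed -i "s/s\['width'\].round(3)/round(s['width'],3)/" h.py
python3 - <<'E'
from h import *
look('7')
E
```

```text
13.475 [ 0.4576 -0.0688  0.0868] [-1.573 -0.004 -0.123] 0.329
```

View pics/v7.png

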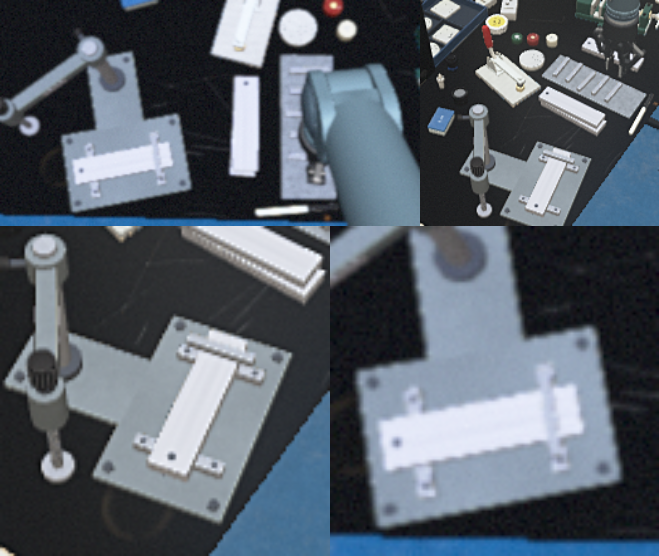

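arm_command(
  increments=[
    [0, 0, -3, 0.095],
    [0, 0, -5, 0.095],
    [0, 0, -7, 0.095],
    [0, 0, -7.8, 0.095],
    [0, 0, -8.1, 0.095],
  ],
)

```text
time: 14.2
tcp_pos: [0.4562, -0.0637, 0.0049]
ee_rot: [-1.571, 0.0, -0.027]
ft_force: [-0.5, -0.7, 0.9]
width: 0.328
```

arm_command(
  increments=[
    [0, 0, 0, 0],
    [0, 0, 0, 0],
    [0, 0, 0, 0],
    [0, 0, 0, 0],
  ],
  gripper=1,
)

```text
time: 14.7
tcp_pos: [0.4567, -0.0643, 0.0054]
ee_rot: [-1.571, -0.001, -0.027]
ft_force: [-0.3, 0.4, 4.3]
width: 0.101
```

arm_command(
  increments=[
    [0, 0, 1.5, 0],
    [0, 0, 5, -0.1],
    [0, 2, 9, -0.28],
    [-1, 6, 10, -0.46],
    [-1, 10, 10, -0.64],
  ],
)

```text
time: 15.32
tcp_pos: [0.4464, 0.0363, 0.1067]
ee_rot: [-1.57, -0.003, -0.674]
ft_force: [0.9, -0.2, 0.3]
width: 0.103
```

arm_command(
  increments=[
    [0, 4, 0, -0.18],
    [0, 9, 0, -0.36],
    [-0.5, 14, 0, -0.54],
    [-1, 19, 0, -0.692],
    [-1.6, 23, 0, -0.692],
  ],
)

```text
time: 15.95
tcp_pos: [0.4296, 0.2677, 0.1056]
ee_rot: [-1.57, 0.0, -1.359]
ft_force: [1.3, 0.3, -0.7]
width: 0.098
```

arm_command(
  increments=[
    [0, 2.7, 0, 0],
    [0, 2.7, 0, 0],
    [0, 2.7, 0, 0],
  ],
)

```text
time: 16.32
tcp_pos: [0.43, 0.2912, 0.1047]
ee_rot: [-1.572, -0.001, -1.36]
ft_force: [0.5, -0.6, -0.6]
width: 0.098
```

Target (430.5, 292.8); go down to z ≈ .042, then touch.

arm_command(
  increments=[
    [0, 0.1, -3, 0],
    [0, 0.1, -5, 0],
    [0, 0.1, -6.2, 0],
    [0, 0.1, -6.3, 0],
    [0, 0.1, -6.3, 0],
  ],
)

```text
time: 16.95
tcp_pos: [0.4305, 0.2941, 0.0422]
ee_rot: [-1.57, 0.0, -1.359]
ft_force: [0.2, -0.6, -0.6]
width: 0.098
```

arm_command(
  increments=[
    [0, 0, -0.2, 0],
    [0, 0, -0.3, 0],
    [0, 0, -0.4, 0],
    [0, 0, -0.45, 0],
  ],
)

```text
time: 17.45
tcp_pos: [0.43, 0.2938, 0.0374]
ee_rot: [-1.571, -0.0, -1.359]
ft_force: [-0.1, -0.8, 3.8]
width: 0.099
```

arm_command(
  increments=[
    [0, 0, 0, 0],
    [0, 0, 0.3, 0],
    [0, 0, 3, 0],
    [0, -4, 7, 0],
    [0, -9, 8, 0],
  ],
  gripper=0.35,
)

```text
time: 18.08
tcp_pos: [0.4321, 0.2056, 0.1204]
ee_rot: [-1.564, 0.002, -1.355]
ft_force: [0.1, -0.0, -0.2]
width: 0.324
```

arm_command(
  increments=[
    [0, -6, 1, 0],
    [0, -12, 2, 0],
    [1, -18, 3, 0],
    [1, -23, 3, 0],
    [1, -23, 3, 0],
  ],
  gripper=-0.4,
)

```text
time: 18.7
tcp_pos: [0.4398, -0.0311, 0.1476]
ee_rot: [-1.571, -0.002, -1.368]
ft_force: [0.9, 0.5, -1.0]
width: 0.701
```

```bash
python3 - <<'E'
from h import *
p,p2=look('8')
show(blobs('top',p,130,(346,185,381,265),.015));show(blobs('scene',p2,200,(293,172,355,215),.015,100))
E
```

```text
18.7 [ 0.4398 -0.0311  0.1476] [-1.571 -0.002 -1.368] 0.701
ctr [ 510.1 -172.7] size [ 73.  204.1] ang -0.017
ctr [ 474.6 -187.2] size [39.3 58.5] ang 0.059
ctr [ 574.5 -180.8] size [39.5 57.6] ang 0.068
```

View pics/v8.png

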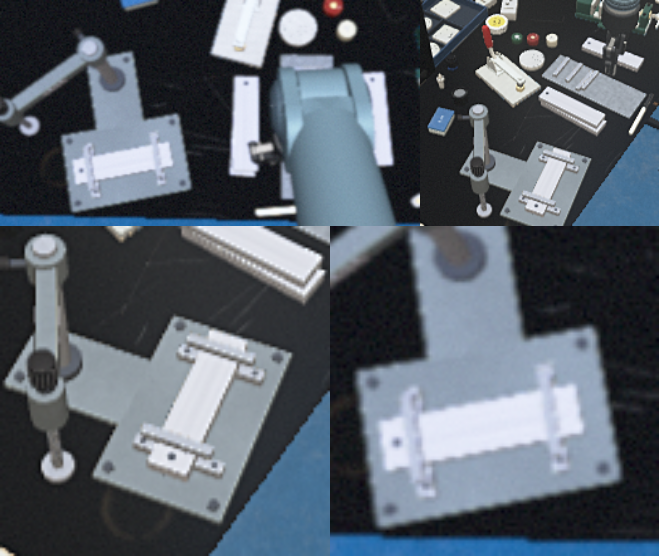

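arm_command(
  increments=[
    [3, -5, 0, -0.1],
    [6, -10, 0, -0.147],
    [8.4, -15.2, 0, -0.147],
    [8.4, -15.2, -3, -0.147],
    [8.4, -15.2, -5, -0.147],
  ],
)

```text
time: 19.42
tcp_pos: [0.5245, -0.1764, 0.096]
ee_rot: [-1.571, 0.002, -1.504]
ft_force: [-1.1, 1.0, 0.3]
width: 0.699
```

arm_command(
  increments=[
    [0, 0, 0, 0],
    [0, 0, 0, 0],
  ],
)

```text
time: 19.68
tcp_pos: [0.525, -0.1766, 0.0979]
ee_rot: [-1.569, 0.0, -1.503]
ft_force: [-0.1, -0.2, -0.2]
width: 0.698
```

```bash
python3 - <<'E'
from h import *
p,p2=look('9')
p5=cv2.imread('pics/scene7.png')
show(blobs('scene',p5,200,(293,165,355,215),.015,100))
cv2.imwrite('pics/z.png',np.hstack([cv2.resize(p[150:300,300:450],(390,390)),cv2.resize(p2[110:260,270:420],(390,390))]))
E
```

```text
19.675 [ 0.525  -0.1766  0.0979] [-1.569  0.    -1.503] 0.698
```

View pics/z.png

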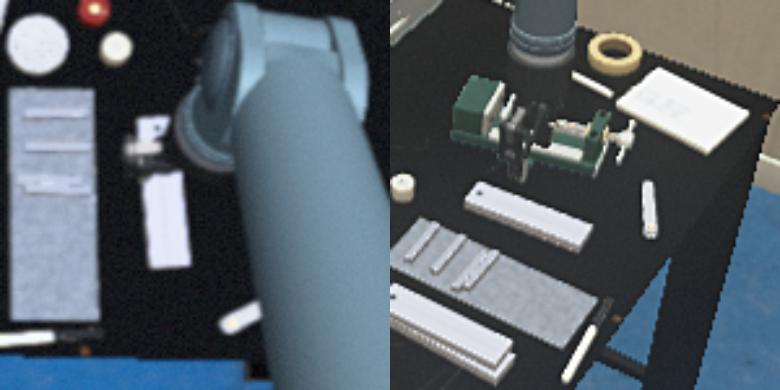

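```bash
python3 - <<'E'
from h import *
s=cv2.imread('pics/scene9.png')
show(blobs('scene',s,195,(293,165,355,215),.015,100))
show(blobs('scene',s,205,(293,165,355,215),.015,100))
for lo in(178,184,190):show([o for o in blobs('scene',s,lo,(268,190,352,245),.013) if o[1][0]<45])
t=cv2.imread('pics/top9.png');
show(blobs('top',t,130,(350,210,380,265),.015))
show(blobs('top',t,188,(300,180,340,275),.013))
cv2.imwrite('pics/z.png',np.hstack([cv2.resize(s[190:230,268:330],(744,480),interpolation=cv2.INTER_CUBIC)]))
E
```

```text
ctr [ 524.3 -184. ] size [ 40.3 158.5] ang 0.064
ctr [ 524.4 -184.3] size [ 39.3 158.1] ang 0.066
ctr [367.  -45.8] size [ 9.9 42.9] ang -1.463
ctr [516.2  25.8] size [ 41.7 163.8] ang 0.013
ctr [530.2 -68. ] size [21.1 77.7] ang 1.569
ctr [571.1 -72.1] size [10.5 67.8] ang -1.552
ctr [609. -71.] size [10.9 69. ] ang -1.522
ctr [ 509.1 -187.5] size [ 43.5 127.9] ang 0.063
ctr [367.2 -45.6] size [ 9.9 42.5] ang -1.449
ctr [516.2  25.6] size [ 41.1 163.8] ang 0.011
ctr [529.7 -68.2] size [19.8 77.3] ang 1.564
ctr [570.9 -72.3] size [ 9.6 67.3] ang -1.553
ctr [608.4 -71.3] size [ 9.5 68.5] ang -1.531
ctr [ 508.5 -187.6] size [ 42.6 126.2] ang 0.061
ctr [367.2 -45.5] size [ 9.3 42.5] ang -1.473
ctr [516.5  25.4] size [ 40.7 163.2] ang 0.011
ctr [529.5 -67.9] size [19.  76.8] ang 1.564
ctr [570.6 -72.1] size [ 9.  66.9] ang -1.55
ctr [608.1 -71.6] size [ 8.8 68.1] ang -1.534
ctr [ 508.7 -187.7] size [ 42.2 126. ] ang 0.067
ctr [ 492.3 -184.1] size [ 43.5 101.1] ang 0.066
ctr [529.2 -67. ] size [20.3 76.6] ang 1.534
ctr [570.1 -71.3] size [ 7.9 67.4] ang -1.548
ctr [606.8 -70.1] size [10.1 66.6] ang -1.534
```

View pics/z.png

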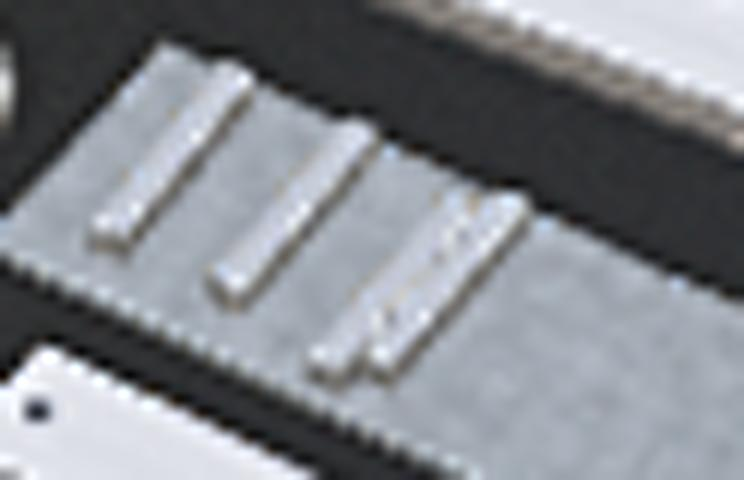

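arm_command(
  increments=[
    [-0.1, -0.6, -4, 0],
    [-0.1, -0.6, -7, 0],
    [-0.1, -0.6, -8.5, 0],
    [-0.1, -0.6, -9.3, 0],
    [-0.1, -0.6, -9.4, 0],
  ],
)

```text
time: 20.4
tcp_pos: [0.5236, -0.1842, 0.0037]
ee_rot: [-1.57, -0.0, -1.505]
ft_force: [-0.1, -0.0, -0.0]
width: 0.702
```

arm_command(
  increments=[
    [0, 0, 0, 0],
    [0, 0, 0, 0],
    [0, 0, 0, 0],
    [0, 0, 0, 0],
  ],
  gripper=0.6,
)

```text
time: 20.9
tcp_pos: [0.5244, -0.1843, 0.0046]
ee_rot: [-1.568, -0.001, -1.506]
ft_force: [-0.1, 0.5, 5.8]
width: 0.455
```

arm_command(
  increments=[
    [0, 0, 1, 0],
    [0, 0, 4, 0],
    [0, 0, 8, 0],
    [0, 3, 12, 0.1],
    [-1, 7, 14, 0.25],
  ],
)

```text
time: 21.52
tcp_pos: [0.5145, -0.1152, 0.1459]
ee_rot: [-1.567, -0.003, -1.254]
ft_force: [1.0, 0.8, -1.9]
width: 0.454
```

arm_command(
  increments=[
    [-1, 4, 0, 0.18],
    [-2, 8, 0, 0.36],
    [-3, 12, 0, 0.54],
    [-4, 15, 0, 0.72],
    [-5, 18, 0, 0.9],
  ],
)

```text
time: 22.15
tcp_pos: [0.4616, 0.0663, 0.1429]
ee_rot: [-1.572, 0.001, -0.35]
ft_force: [-0.8, 0.4, -2.1]
width: 0.457
```

arm_command(
  increments=[
    [-1, 3, 0, 0.18],
    [-2, 6, 0, 0.36],
    [-2.5, 9, 0, 0.54],
    [-2.8, 13, 0, 0.56],
    [-2.8, 17, 0, 0.56],
  ],
)

```text
time: 22.78
tcp_pos: [0.4342, 0.2356, 0.1428]
ee_rot: [-1.572, 0.001, 0.203]
ft_force: [0.9, -0.4, -1.6]
width: 0.454
```

arm_command(
  increments=[
    [0, 0, 0, 0],
    [0, 0, 0, 0],
  ],
)

```text
time: 23.02
tcp_pos: [0.4344, 0.2346, 0.1427]
ee_rot: [-1.572, 0.002, 0.204]
ft_force: [-0.1, -0.7, -2.6]
width: 0.454
```

arm_command(
  increments=[
    [0.1, 0.3, -3, 0.008],
    [0.1, 0.3, -6, 0.008],
    [0.1, 0.3, -8, 0.008],
    [0.1, 0.3, -8.6, 0.008],
    [0.1, 0.3, -8.6, 0.008],
  ],
)

```text
time: 23.65
tcp_pos: [0.4362, 0.2385, 0.0573]
ee_rot: [-1.571, 0.0, 0.212]
ft_force: [-0.4, 0.7, -2.1]
width: 0.454
```

```bash
python3 - <<'E'
from h import *
p,p2=look('10')
E
```

```text
23.65 [0.4362 0.2385 0.0573] [-1.571  0.     0.212] 0.454
```

View pics/v10.png

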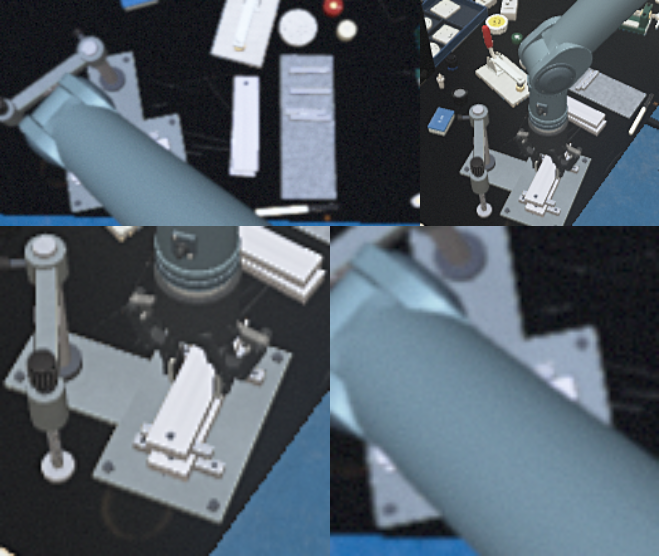

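Good alignment. Lower gently to contact.

arm_command(
  increments=[
    [0, 0, -0.3, 0],
    [0, 0, -0.5, 0],
    [0, 0, -0.65, 0],
    [0, 0, -0.75, 0],
    [0, 0, -0.75, 0],
  ],
)

```text
time: 24.38
tcp_pos: [0.436, 0.2388, 0.0497]
ee_rot: [-1.571, 0.0, 0.212]
ft_force: [1.3, 0.4, -3.1]
width: 0.45
```

arm_command(
  increments=[
    [0, 0, -0.1, 0],
    [0, 0, -0.15, 0],
  ],
)

```text
time: 24.62
tcp_pos: [0.4361, 0.2388, 0.0495]
ee_rot: [-1.572, 0.0, 0.212]
ft_force: [-4.6, -2.5, 11.8]
width: 0.454
```

arm_command(
  increments=[
    [0, 0, 0.1, 0],
    [0, 0, 0.1, 0],
    [0, 0, 0.1, 0],
  ],
  gripper=-0.4,
)

```text
time: 25.0
tcp_pos: [0.4362, 0.2388, 0.0493]
ee_rot: [-1.571, -0.0, 0.212]
ft_force: [-0.2, -0.6, -0.7]
width: 0.7
```

arm_command(
  increments=[
    [0, 0, 1, 0],
    [0, 0, 5, 0],
    [0, -3, 8, 0],
    [0, -8, 9, -0.18],
    [0, -13, 9, -0.36],
  ],
)

```text
time: 25.62
tcp_pos: [0.4373, 0.1082, 0.1413]
ee_rot: [-1.57, -0.004, -0.152]
ft_force: [1.2, -0.6, 0.1]
width: 0.701
```

arm_command(
  increments=[
    [2, -4, 0, -0.18],
    [4, -8, 0, -0.36],
    [6, -12, 0, -0.36],
    [8, -16, 0, -0.36],
    [8, -18, 0, -0.36],
  ],
  gripper=0.35,
)

```text
time: 26.25
tcp_pos: [0.5177, -0.0743, 0.1401]
ee_rot: [-1.57, -0.002, -0.511]
ft_force: [-1.1, 0.7, -0.3]
width: 0.325
```

```bash
cat >> h.py <<'E'
def barpos(p,p2,z):
    for n,lo,q in(('top',195,p),('scene',190,p2)):
        e=prof(n,q,z,np.arange(-36,37,6),lo); f=prof(n,q,z,np.arange(-14,15,4),lo,100,'y')
        sl=np.polyfit(np.arange(-36,37,6),e.mean(1),1)[0]
        print(n,'x',np.median(e,0),'y',np.median(f,0),'mid',np.median(e.mean(1)).round(1),np.median(f.mean(1)).round(1),'slope',sl.round(3))
E
python3 - <<'E'
from h import *
p,p2=look('11'); barpos(p,p2,.06)
E
```

```text
26.25 [ 0.5177 -0.0743  0.1401] [-1.57  -0.002 -0.511] 0.325
top x [-20.5  20. ] y [-79.  81.] mid -0.2 1.0 slope 0.0
scene x [-24.5  21. ] y [-78.75  94.  ] mid -2.0 7.6 slope -0.018
```

View pics/v11.png

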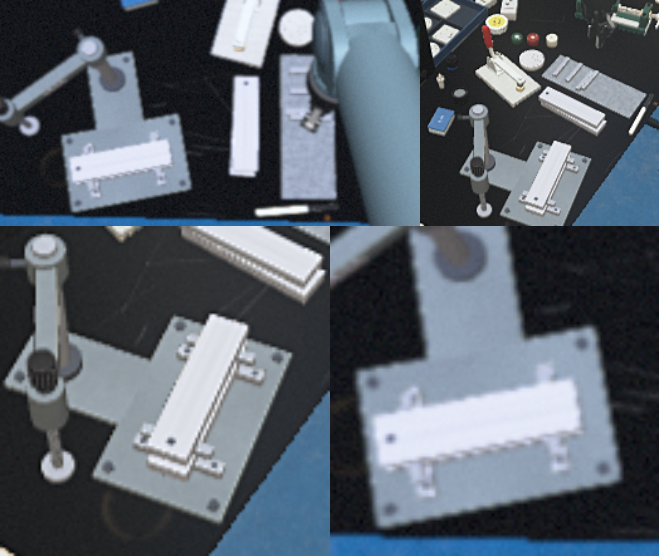

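arm_command(
  increments=[
    [4, 0.2, -2, 0.18],
    [9, 0.3, -5, 0.36],
    [9, 0.3, -7, 0.54],
    [9, 0.3, -7, 0.549],
    [9, 0.3, -7, 0.549],
  ],
)

```text
time: 26.98
tcp_pos: [0.606, -0.0671, 0.0702]
ee_rot: [-1.57, -0.001, 0.04]
ft_force: [-0.1, -0.3, -1.4]
width: 0.327
```

arm_command(
  increments=[
    [0, 0, -1, 0],
    [0, 0, -1, 0],
  ],
)

```text
time: 27.22
tcp_pos: [0.6053, -0.0684, 0.0592]
ee_rot: [-1.571, 0.001, 0.041]
ft_force: [1.1, -0.2, 0.3]
width: 0.326
```

arm_command(
  increments=[
    [0.3, -0.3, -2, 0],
    [0.3, -0.3, -4, 0],
    [0.3, -0.3, -5, 0],
    [0.3, -0.3, -5.3, 0],
    [0.3, -0.3, -5.3, 0],
  ],
)

```text
time: 27.85
tcp_pos: [0.609, -0.071, 0.006]
ee_rot: [-1.57, 0.0, 0.041]
ft_force: [-0.4, -0.0, -0.8]
width: 0.325
```

arm_command(
  increments=[
    [0, 0, 0, 0],
    [0, 0, 0, 0],
    [0, 0, 0, 0],
    [0, 0, 0, 0],
  ],
  gripper=1,
)

```text
time: 28.35
tcp_pos: [0.6097, -0.0712, 0.007]
ee_rot: [-1.571, -0.001, 0.041]
ft_force: [0.9, 0.4, 2.7]
width: 0.1
```

arm_command(
  increments=[
    [0, 0, 1.5, 0],
    [0, 0, 5, -0.1],
    [-2, 2, 9, -0.28],
    [-5, 5, 12, -0.46],
    [-8, 9, 12, -0.64],
  ],
)

```text
time: 28.98
tcp_pos: [0.531, 0.019, 0.13]
ee_rot: [-1.567, -0.006, -0.607]
ft_force: [1.2, 0.9, -0.1]
width: 0.095
```

arm_command(
  increments=[
    [-2, 3, 0, -0.18],
    [-4, 7, 0, -0.36],
    [-6, 11, 0, -0.54],
    [-8.2, 15, 0, -0.72],
    [-8.2, 16.5, 0, -0.76],
  ],
)

```text
time: 29.6
tcp_pos: [0.4443, 0.187, 0.1268]
ee_rot: [-1.571, 0.001, -1.355]
ft_force: [0.3, 0.4, -0.2]
width: 0.095
```

arm_command(
  increments=[
    [0, 0, -1, 0],
    [0, 0, -1, 0],
  ],
)

```text
time: 29.85
tcp_pos: [0.4462, 0.1821, 0.1152]
ee_rot: [-1.573, -0.001, -1.359]
ft_force: [0.3, 0.1, -0.6]
width: 0.099
```

arm_command(
  increments=[
    [0.1, 0.1, -2, 0],
    [0.1, 0.1, -3.5, 0],
    [0.1, 0.1, -4.5, 0],
    [0.1, 0.1, -4.7, 0],
    [0.1, 0.1, -4.7, 0],
  ],
)

```text
time: 30.48
tcp_pos: [0.4482, 0.1848, 0.0693]
ee_rot: [-1.571, 0.0, -1.359]
ft_force: [-0.4, -0.2, -1.0]
width: 0.1
```

arm_command(
  increments=[
    [0, -0.1, -0.2, 0],
    [0, -0.1, -0.35, 0],
    [0, -0.1, -0.45, 0],
    [0, -0.1, -0.55, 0],
    [0, -0.1, -0.55, 0],
  ],
)

```text
time: 31.1
tcp_pos: [0.4481, 0.1838, 0.0639]
ee_rot: [-1.571, -0.0, -1.359]
ft_force: [0.0, -0.1, 1.7]
width: 0.101
```

arm_command(
  increments=[
    [0, 0, 0, 0],
    [0, 0, 0.3, 0],
    [0, 0, 3, 0],
    [1, -4, 6, 0.18],
    [3, -8, 6, 0.36],
  ],
  gripper=0.35,
)

```text
time: 31.72
tcp_pos: [0.4794, 0.1057, 0.1264]
ee_rot: [-1.566, -0.002, -0.997]
ft_force: [1.5, 0.6, -0.5]
width: 0.326
```

arm_command(
  increments=[
    [2, -4, 0, 0.18],
    [4, -8, 0, 0.36],
    [6, -12, 0, 0.54],
    [8, -16, 0, 0.72],
    [9.2, -17.5, 0, 0.9],
  ],
)

```text
time: 32.35
tcp_pos: [0.5704, -0.0748, 0.1237]
ee_rot: [-1.572, -0.0, -0.107]
ft_force: [-0.5, -0.1, 0.5]
width: 0.325
```

arm_command(
  increments=[
    [0, 0, -3, 0.119],
    [0, 0, -6, 0.119],
    [0, 0, -6, 0.119],
  ],
)

```text
time: 32.72
tcp_pos: [0.5669, -0.0704, 0.0612]
ee_rot: [-1.57, 0.006, 0.012]
ft_force: [-0.3, 0.1, 0.2]
width: 0.323
```

arm_command(
  increments=[
    [0, 0, -2, 0],
    [0, 0, -2.5, 0],
    [0, 0, -2.5, 0],
  ],
)

```text
time: 33.1
tcp_pos: [0.5695, -0.0702, 0.0386]
ee_rot: [-1.571, 0.0, 0.012]
ft_force: [0.3, 0.2, 0.2]
width: 0.325
```

arm_command(
  increments=[
    [0.1, -0.1, -1.5, 0.008],
    [0.1, -0.1, -2.7, 0.008],
    [0.1, -0.1, -3.25, 0.008],
    [0.1, -0.1, -3.25, 0.008],
  ],
)

```text
time: 33.6
tcp_pos: [0.5699, -0.0712, 0.0054]
ee_rot: [-1.57, 0.002, 0.02]
ft_force: [-0.5, -0.2, 0.4]
width: 0.322
```

arm_command(
  increments=[
    [0, 0, 0, 0],
    [0, 0, 0, 0],
    [0, 0, 0, 0],
    [0, 0, 0, 0],
  ],
  gripper=1,
)

```text
time: 34.1
tcp_pos: [0.5709, -0.0713, 0.0066]
ee_rot: [-1.571, -0.001, 0.02]
ft_force: [0.5, -0.0, 0.7]
width: 0.095
```

arm_command(
  increments=[
    [0, 0, 1.5, 0],
    [0, 0, 5, -0.1],
    [-2, 2, 9, -0.28],
    [-4, 6, 12, -0.46],
    [-6, 10, 12, -0.64],
  ],
)

```text
time: 34.72
tcp_pos: [0.5131, 0.03, 0.1304]
ee_rot: [-1.566, -0.007, -0.627]
ft_force: [0.2, 1.0, -0.8]
width: 0.104
```

arm_command(
  increments=[
    [-1, 4, 0, -0.18],
    [-3, 9, 0, -0.36],
    [-5, 14, 0, -0.54],
    [-7, 19, 0, -0.72],
    [-8.6, 23.5, 0, -0.739],
  ],
)

```text
time: 35.35
tcp_pos: [0.4241, 0.2651, 0.1273]
ee_rot: [-1.569, -0.0, -1.361]
ft_force: [1.5, 0.9, -0.6]
width: 0.097
```

arm_command(
  increments=[
    [0, 2.8, -1, 0],
    [0, 2.8, -1, 0],
    [0, 2.8, -1, 0],
    [0, 2.8, -1, 0],
  ],
)

```text
time: 35.85
tcp_pos: [0.4254, 0.2899, 0.1164]
ee_rot: [-1.57, -0.001, -1.362]
ft_force: [-0.0, 1.0, -0.5]
width: 0.099
```

arm_command(
  increments=[
    [-0.1, 0.1, -2, 0],
    [-0.1, 0.1, -3.5, 0],
    [-0.1, 0.1, -4.5, 0],
    [-0.1, 0.1, -4.7, 0],
    [-0.1, 0.1, -4.7, 0],
  ],
)

```text
time: 36.48
tcp_pos: [0.4238, 0.2928, 0.0693]
ee_rot: [-1.571, 0.0, -1.359]
ft_force: [0.0, -0.1, -0.7]
width: 0.1
```

arm_command(
  increments=[
    [0, 0, -0.2, 0],
    [0, 0, -0.35, 0],
    [0, 0, -0.5, 0],
    [0, 0, -0.6, 0],
    [0, 0, -0.6, 0],
  ],
)

```text
time: 37.1
tcp_pos: [0.4236, 0.2927, 0.0635]
ee_rot: [-1.571, -0.0, -1.359]
ft_force: [-1.5, -0.7, 2.8]
width: 0.098
```

Contact. Release and back off toward pile L.

arm_command(
  increments=[
    [0, 0, 0, 0],
    [0, 0, 0.3, 0],
    [0, 0, 3, 0],
    [0, -4, 7, 0],
    [0, -9, 8, 0],
  ],
  gripper=0.35,
)

```text
time: 37.72
tcp_pos: [0.4257, 0.2044, 0.1463]
ee_rot: [-1.564, 0.002, -1.356]
ft_force: [1.1, -0.6, -0.0]
width: 0.327
```

arm_command(
  increments=[
    [0, -6, 0, 0],
    [0, -12, 0, 0],
    [0, -18, 0, 0],
    [-1, -23, 0, 0],
    [-1, -28, 0, 0],
  ],
  gripper=-0.4,
)

```text
time: 38.35
tcp_pos: [0.4128, -0.079, 0.1434]
ee_rot: [-1.57, -0.0, -1.359]
ft_force: [1.2, 1.2, 0.2]
width: 0.7
```

```bash
python3 - <<'E'
from h import *
p,p2=look('12')
for lo in(130,):show(blobs('top',p,lo,(268,190,298,265),.03,100))
for lo in(200,208):show(blobs('scene',p2,lo,(258,212,323,262),.03,100))
E
```

```text
38.35 [ 0.4128 -0.079   0.1434] [-1.57  -0.    -1.359] 0.7
ctr [503.4  38.7] size [ 47.1 170.1] ang -0.025
ctr [508.6  37.4] size [ 39.1 159. ] ang 0.011
ctr [508.8  37.4] size [ 38.5 158.6] ang 0.01
```

View pics/v12.png

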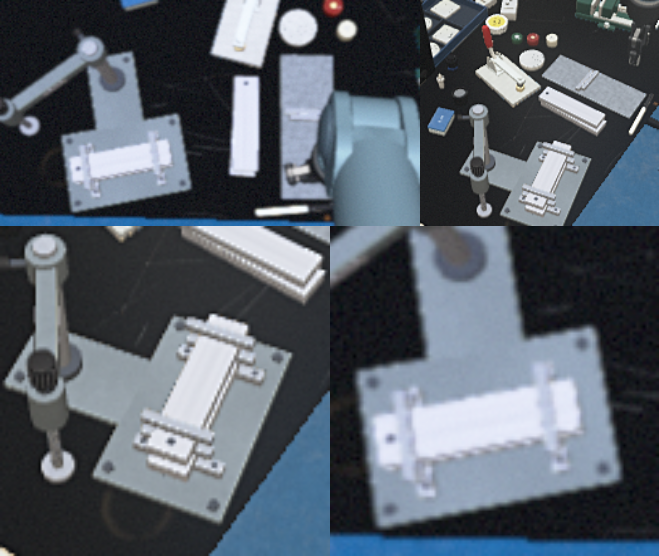

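arm_command(
  increments=[
    [4, 4, 0, -0.1],
    [8, 8, 0, -0.2],
    [9.5, 11.7, 0, -0.2],
    [9.5, 11.7, -4, -0.2],
    [9.5, 11.7, -6, -0.2],
  ],
)

```text
time: 39.08
tcp_pos: [0.5077, 0.0415, 0.0817]
ee_rot: [-1.573, 0.001, -1.556]
ft_force: [0.1, -0.4, 0.3]
width: 0.701
```

arm_command(
  increments=[
    [0, 0, -1, 0],
    [0, 0, -1, 0],
    [0, 0, -1, 0],
  ],
)

```text
time: 39.45
tcp_pos: [0.5096, 0.0398, 0.0742]
ee_rot: [-1.569, 0.0, -1.559]
ft_force: [0.4, -0.1, -0.1]
width: 0.701
```

arm_command(
  increments=[
    [-0.2, -0.2, -2, 0],
    [-0.2, -0.2, -4, 0],
    [-0.2, -0.2, -5.3, 0],
    [-0.2, -0.2, -5.65, 0],
    [-0.2, -0.2, -5.65, 0],
  ],
)

```text
time: 40.08
tcp_pos: [0.5071, 0.0378, 0.0171]
ee_rot: [-1.57, 0.0, -1.559]
ft_force: [-0.6, -0.4, 0.2]
width: 0.702
```

arm_command(
  increments=[
    [0, 0, 0, 0],
    [0, 0, 0, 0],
    [0, 0, 0, 0],
    [0, 0, 0, 0],
  ],
  gripper=0.6,
)

```text
time: 40.58
tcp_pos: [0.5077, 0.038, 0.0177]
ee_rot: [-1.569, 0.0, -1.559]
ft_force: [-0.4, 0.8, 5.2]
width: 0.451
```

arm_command(
  increments=[
    [0, 0, 1, 0],
    [0, 0, 4, 0],
    [0, 0, 8, 0],
    [0, 0, 12, 0.15],
    [0, 0, 13, 0.33],
  ],
)

```text
time: 41.2
tcp_pos: [0.5081, 0.0378, 0.1496]
ee_rot: [-1.566, -0.002, -1.223]
ft_force: [0.7, -0.4, -1.9]
width: 0.454
```

arm_command(
  increments=[
    [-1, 1, 0, 0.18],
    [-2, 3, 0, 0.36],
    [-3, 5, 0, 0.54],
    [-4, 7, 0, 0.72],
    [-5, 9, 0, 0.9],
  ],
)

```text
time: 41.82
tcp_pos: [0.4551, 0.1277, 0.1461]
ee_rot: [-1.572, 0.002, -0.323]
ft_force: [-0.1, 0.2, -2.3]
width: 0.456
```

arm_command(
  increments=[
    [-1, 2, 0, 0.18],
    [-2, 5, 0, 0.36],
    [-2.2, 8, 0, 0.541],
    [-2.2, 11, 0, 0.541],
    [-2.2, 11, 0, 0.541],
  ],
)

```text
time: 42.45
tcp_pos: [0.4333, 0.2404, 0.1468]
ee_rot: [-1.569, 0.0, 0.217]
ft_force: [-0.3, 0.1, -2.6]
width: 0.453
```

arm_command(
  increments=[
    [0, 0, 0, 0],
    [0, 0, 0, 0],
  ],
)

```text
time: 42.7
tcp_pos: [0.4345, 0.2359, 0.1462]
ee_rot: [-1.572, 0.001, 0.21]
ft_force: [-0.2, 0.1, -2.5]
width: 0.454
```

```bash
python3 - <<'E'
from h import *
p,p2=look('13')
E
```

```text
42.7 [0.4345 0.2359 0.1462] [-1.572e+00  1.000e-03  2.100e-01] 0.454
```

View pics/v13.png

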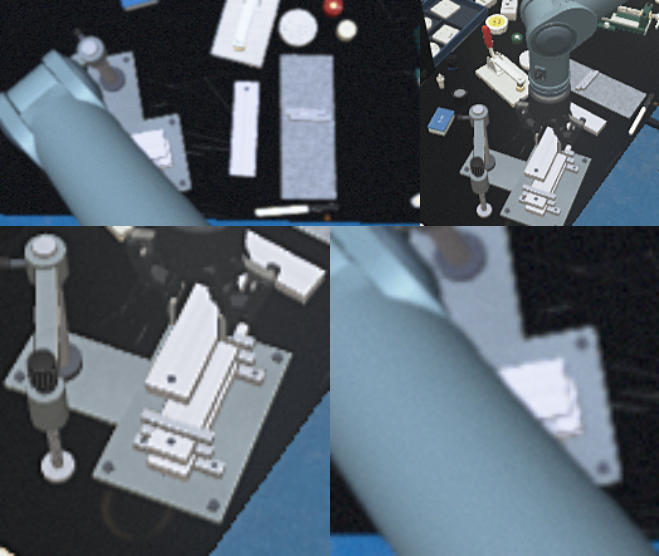

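arm_command(
  increments=[
    [0.1, 0.1, -3, 0],
    [0.1, 0.1, -5, 0],
    [0.1, 0.1, -6.3, 0],
    [0.1, 0.1, -6.7, 0],
    [0.1, 0.1, -6.7, 0],
  ],
)

```text
time: 43.42
tcp_pos: [0.4358, 0.2389, 0.0798]
ee_rot: [-1.571, -0.0, 0.212]
ft_force: [-0.5, 0.1, -1.6]
width: 0.454
```

arm_command(
  increments=[
    [0, 0, -0.2, 0],
    [0, 0, -0.4, 0],
    [0, 0, -0.55, 0],
    [0, 0, -0.65, 0],
    [0, 0, -0.65, 0],
  ],
)

```text
time: 44.05
tcp_pos: [0.4356, 0.2386, 0.0731]
ee_rot: [-1.571, 0.0, 0.212]
ft_force: [0.0, 0.1, -1.9]
width: 0.458
```

arm_command(
  increments=[
    [0, -0.05, -0.1, 0],
    [0, -0.05, -0.15, 0],
  ],
)

```text
time: 44.3
tcp_pos: [0.4358, 0.2386, 0.0727]
ee_rot: [-1.571, -0.0, 0.212]
ft_force: [-3.6, -1.7, 9.1]
width: 0.456
```

arm_command(
  increments=[
    [0, 0, 0.1, 0],
    [0, 0, 0.1, 0],
    [0, 0, 0.1, 0],
  ],
  gripper=-0.4,
)

```text
time: 44.68
tcp_pos: [0.4358, 0.2382, 0.0727]
ee_rot: [-1.571, -0.0, 0.212]
ft_force: [-0.4, -0.6, 0.1]
width: 0.7
```

arm_command(
  increments=[
    [0, 0, 1, 0],
    [0, 0, 5, 0],
    [0, -3, 7, 0],
    [1, -8, 7, -0.1],
    [3, -13, 7, -0.2],
  ],
)

```text
time: 45.3
tcp_pos: [0.4658, 0.1076, 0.144]
ee_rot: [-1.571, -0.002, 0.011]
ft_force: [1.1, 0.0, 0.2]
width: 0.701
```

arm_command(
  increments=[
    [2, -5, 0, 0],
    [4, -10, 0, 0],
    [5, -16, 0, 0],
    [5, -22, 0, 0],
    [5, -25, 0, 0],
  ],
  gripper=-0.1,
)

```text
time: 45.92
tcp_pos: [0.5153, -0.1467, 0.1433]
ee_rot: [-1.572, -0.0, 0.006]
ft_force: [-0.0, 0.2, 0.6]
width: 0.548
```

```bash
python3 - <<'E'
from h import *
p,p2=look('14'); barpos(p,p2,.085)
s=p2
for lo in(178,184,190):show([o for o in blobs('scene',s,lo,(268,190,352,245),.013) if o[1][0]<30])
show(blobs('top',p,188,(300,180,340,275),.013))
cv2.imwrite('pics/z.png',np.hstack([cv2.resize(s[195:235,278:318],(400,400),interpolation=cv2.INTER_NEAREST),cv2.resize(p[205:235,300:340],(400,300),interpolation=cv2.INTER_NEAREST).repeat(1,0)[:400] if 0 else cv2.resize(p[200:240,300:340],(400,400),interpolation=cv2.INTER_NEAREST)]))
E
```

```text
45.925 [ 0.5153 -0.1467  0.1433] [-1.572 -0.     0.006] 0.548
top x [-20.   19.5] y [-78.5  80.5] mid -0.5 1.0 slope -0.006
scene x [-30.5  19.5] y [-78.   93.5] mid -5.2 7.8 slope -0.051
ctr [367.  -45.8] size [ 9.9 42.9] ang -1.463
ctr [530.2 -68. ] size [21.1 77.7] ang 1.569
ctr [367.2 -45.6] size [ 9.9 42.5] ang -1.449
ctr [529.7 -68.2] size [19.8 77.3] ang 1.564
ctr [367.2 -45.5] size [ 9.3 42.5] ang -1.473
ctr [529.4 -67.9] size [18.5 76.9] ang 1.555
ctr [529. -67.] size [19.3 76.7] ang 1.534
```

View pics/v14.png

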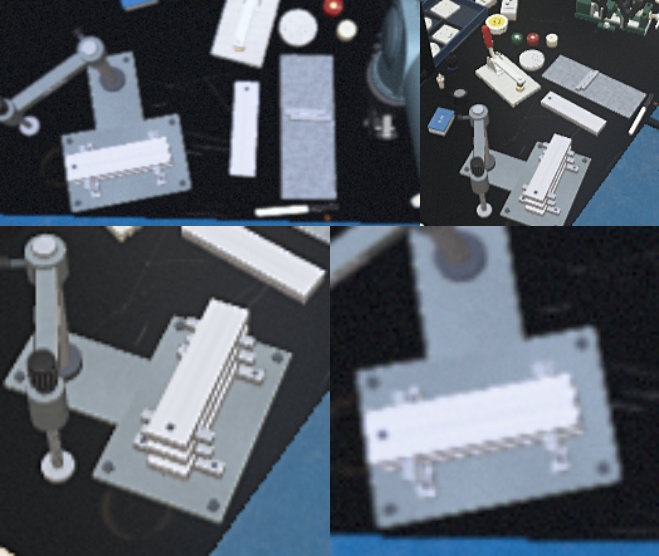

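View pics/z.png

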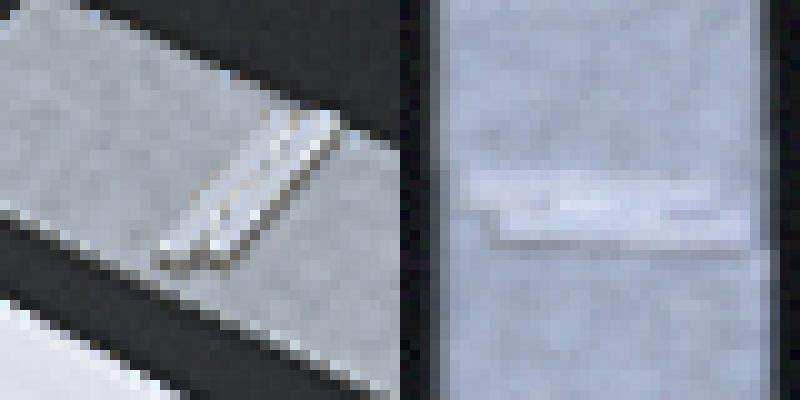

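arm_command(
  increments=[
    [0, 2, 0, -0.18],
    [0, 4, 0, -0.36],
    [0, 6, 0, -0.54],
    [0.1, 7.5, 0, -0.72],
    [0.1, 7.5, 0, -0.9],
  ],
  gripper=-1,
)

```text
time: 46.65
tcp_pos: [0.5168, -0.0626, 0.1433]
ee_rot: [-1.569, 0.001, -0.888]
ft_force: [-0.5, -0.3, -0.6]
width: 1.0
```

arm_command(
  increments=[
    [0, 0, 0, -0.18],
    [0, 0, -2, -0.36],
    [0, 0, -4, -0.54],
    [0, 0, -6, -0.69],
    [0, 0, -8, -0.69],
  ],
  newtons=20,
)

```text
time: 47.28
tcp_pos: [0.5169, -0.0647, 0.0627]
ee_rot: [-1.57, 0.001, -1.576]
ft_force: [-0.1, -0.4, 0.3]
width: 1.001
```

arm_command(
  increments=[
    [0, 0, -1, 0],
    [0, 0, -2, 0],
    [0, 0, -2, 0],
  ],
)

```text
time: 47.65
tcp_pos: [0.5163, -0.0664, 0.0424]
ee_rot: [-1.572, 0.0, -1.578]
ft_force: [-0.1, 0.7, 0.3]
width: 1.0
```

```bash
python3 - <<'E'
from h import *
p,p2=look('15')
cv2.imwrite('pics/z.png',np.hstack([cv2.resize(p2[185:245,268:328],(400,400),interpolation=cv2.INTER_CUBIC),cv2.resize(p[190:250,300:360],(400,400),interpolation=cv2.INTER_CUBIC)]))
E
```

```text
47.65 [ 0.5163 -0.0664  0.0424] [-1.572  0.    -1.578] 1.0
```

View pics/z.png

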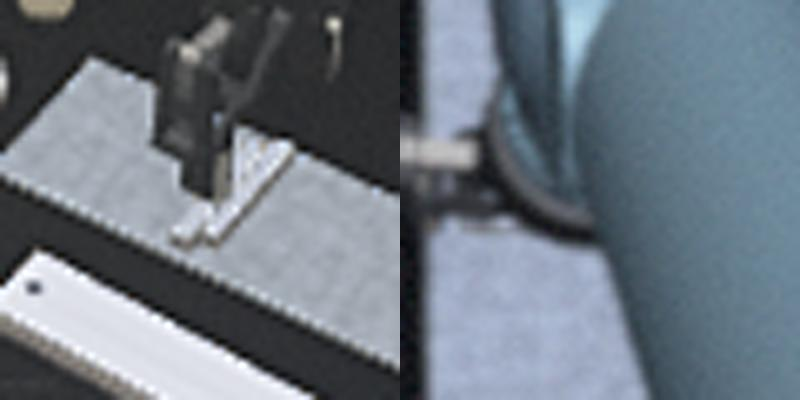

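arm_command(
  increments=[
    [-0.05, -0.45, -1.5, -0.01],
    [-0.05, -0.45, -3, -0.01],
    [-0.05, -0.45, -4, -0.01],
    [-0.05, -0.45, -4.4, -0.01],
    [-0.05, -0.45, -4.4, -0.01],
  ],
)

```text
time: 48.38
tcp_pos: [0.5158, -0.0711, -0.0018]
ee_rot: [-1.572, 0.0, -1.588]
ft_force: [-0.1, 0.9, -0.4]
width: 1.002
```

arm_command(
  increments=[
    [0, 0, 0, 0],
    [0, 0, 0, 0],
    [0, 0, 0, 0],
  ],
  gripper=-0.6,
)

```text
time: 48.75
tcp_pos: [0.5166, -0.0712, -0.0006]
ee_rot: [-1.57, -0.0, -1.588]
ft_force: [-2.2, -0.5, 3.7]
width: 0.806
```

arm_command(
  increments=[
    [-0.5, 0, 0, 0],
    [-1, 0, 0, 0],
    [-1.5, 0, 0, 0],
    [-2.2, 0, 0, 0],
    [-3, 0, 0, 0],
  ],
)

```text
time: 49.38
tcp_pos: [0.4872, -0.0713, -0.0006]
ee_rot: [-1.568, 0.0, -1.588]
ft_force: [4.1, 0.5, 5.4]
width: 0.808
```

```bash
python3 - <<'E'
from h import *
p,p2=look('16')
cv2.imwrite('pics/z.png',np.hstack([cv2.resize(p2[185:245,268:328],(400,400),interpolation=cv2.INTER_CUBIC),cv2.resize(p[190:250,300:360],(400,400),interpolation=cv2.INTER_CUBIC)]))
E
```

```text
49.375 [ 0.4872 -0.0713 -0.0006] [-1.568  0.    -1.588] 0.808
```

View pics/z.png

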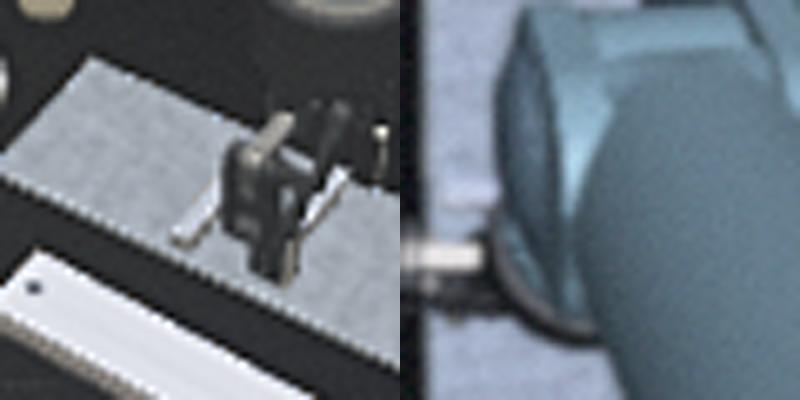

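arm_command(
  increments=[
    [0, 0, 0, 0],
    [0, 0, 0, 0],
    [0, 0, 2, 0],
    [0, 0, 6, 0],
    [0, -2, 10, 0.18],
  ],
  gripper=-1,
)

```text
time: 50.1
tcp_pos: [0.4839, -0.0893, 0.0983]
ee_rot: [-1.575, 0.002, -1.399]
ft_force: [0.9, 0.3, -0.1]
width: 1.002
```

arm_command(
  increments=[
    [-3, -4, 0, 0.18],
    [-6, -8, 0, 0.36],
    [-8, -12, 0, 0.54],
    [-8, -12, 0, 0.72],
    [-8, -12, 0, 0.9],
  ],
  newtons=40,
  gripper=0.35,
)

```text
time: 50.72
tcp_pos: [0.4035, -0.2117, 0.0975]
ee_rot: [-1.571, 0.004, -0.505]
ft_force: [-0.1, -0.1, 0.1]
width: 0.327
```

```bash
python3 - <<'E'
from h import *
p,p2=look('17')
for lo in(178,184,190):show([o for o in blobs('scene',p2,lo,(268,190,352,245),.013) if o[1][0]<30])
show(blobs('top',p,188,(300,180,340,275),.013))
cv2.imwrite('pics/z.png',np.hstack([cv2.resize(p2[185:245,268:328],(400,400),interpolation=cv2.INTER_CUBIC),cv2.resize(p[190:250,300:360],(400,400),interpolation=cv2.INTER_CUBIC)]))
E
```

```text
50.725 [ 0.4035 -0.2117  0.0975] [-1.571  0.004 -0.505] 0.327
ctr [367.  -45.8] size [ 9.9 42.9] ang -1.463
ctr [494.5 -73.1] size [11.2 69. ] ang 1.568
ctr [534.9 -64.7] size [11.  71.1] ang -1.556
ctr [367.2 -45.6] size [ 9.9 42.5] ang -1.449
ctr [494.2 -73.1] size [10.  68.1] ang 1.562
ctr [534.8 -64.2] size [ 9.7 70.2] ang 1.565
ctr [367.2 -45.5] size [ 9.3 42.5] ang -1.473
ctr [493.9 -73.6] size [ 9.4 67.3] ang 1.561
ctr [534.3 -64. ] size [ 8.8 68.9] ang 1.555
ctr [492.6 -71.1] size [10.4 64.9] ang -1.53
ctr [533.8 -62.9] size [12.  68.2] ang -1.548
```

View pics/z.png

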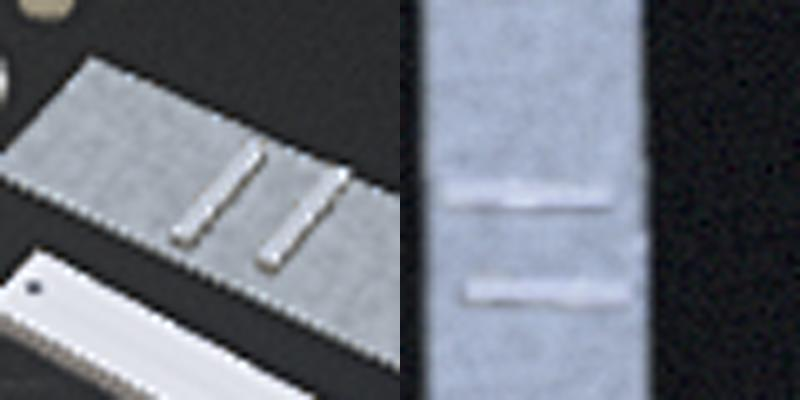

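arm_command(
  increments=[
    [3, 5, 0, 0.17],
    [6, 10, 0, 0.34],
    [9, 14, 0, 0.505],
    [9, 14, -3, 0.505],
    [9, 14, -5, 0.505],
  ],
)

```text
time: 51.45
tcp_pos: [0.4951, -0.0698, 0.0472]
ee_rot: [-1.57, 0.003, -0.004]
ft_force: [-0.3, 0.0, 0.4]
width: 0.324
```

arm_command(
  increments=[
    [0, 0, -1, 0],
    [0, 0, -1, 0],
    [0, 0, -1, 0],
  ],
)

```text
time: 51.82
tcp_pos: [0.4967, -0.0715, 0.0394]
ee_rot: [-1.571, -0.001, -0.004]
ft_force: [1.0, 0.3, 0.2]
width: 0.325
```

arm_command(
  increments=[
    [-0.2, 0, -1.5, 0],
    [-0.2, -0.1, -2.7, 0],
    [-0.2, -0.1, -3.3, 0],
    [-0.2, -0.1, -3.3, 0],
  ],
)

```text
time: 52.32
tcp_pos: [0.4934, -0.0722, 0.0049]
ee_rot: [-1.57, 0.002, -0.003]
ft_force: [-0.9, -0.3, -0.1]
width: 0.326
```

arm_command(
  increments=[
    [0, 0, 0, 0],
    [0, 0, 0, 0],
    [0, 0, 0, 0],
    [0, 0, 0, 0],
  ],
  gripper=1,
)

```text
time: 52.82
tcp_pos: [0.4944, -0.0724, 0.006]
ee_rot: [-1.571, -0.0, -0.003]
ft_force: [-0.0, 0.6, 1.0]
width: 0.099
```

arm_command(
  increments=[
    [0, 0, 1.5, 0],
    [0, 0, 5, -0.1],
    [-1, 2, 10, -0.28],
    [-2, 6, 13, -0.46],
    [-3, 10, 14, -0.64],
  ],
)

```text
time: 53.45
tcp_pos: [0.4658, 0.0288, 0.1493]
ee_rot: [-1.567, -0.005, -0.65]
ft_force: [0.7, 0.2, -0.5]
width: 0.099
```

arm_command(
  increments=[
    [0, 3, 0, -0.18],
    [-1, 7, 0, -0.36],
    [-1.7, 11, 0, -0.54],
    [-1.7, 15.5, 0, -0.716],
    [-1.7, 15.5, 0, -0.716],
  ],
)

```text
time: 54.08
tcp_pos: [0.4465, 0.1878, 0.1472]
ee_rot: [-1.568, 0.003, -1.351]
ft_force: [-0.0, 0.4, -0.5]
width: 0.098
```

arm_command(
  increments=[
    [0, 0, -1, 0],
    [0, 0, -2, 0],
    [0, 0, -2, 0],
  ],
)

```text
time: 54.45
tcp_pos: [0.446, 0.1807, 0.1241]
ee_rot: [-1.574, -0.001, -1.361]
ft_force: [0.5, -0.2, -0.4]
width: 0.097
```

arm_command(
  increments=[
    [0.1, 0, -1.5, 0],
    [0.1, 0, -2.7, 0],
    [0.1, 0, -3.1, 0],
    [0.1, 0, -3.1, 0],
  ],
)

```text
time: 54.95
tcp_pos: [0.4477, 0.1827, 0.0941]
ee_rot: [-1.572, 0.0, -1.359]
ft_force: [-0.3, 0.2, 0.0]
width: 0.098
```

arm_command(
  increments=[
    [0, 0.1, -0.2, 0],
    [0, 0.1, -0.4, 0],
    [0, 0.1, -0.55, 0],
    [0, 0.1, -0.62, 0],
    [0, 0.1, -0.62, 0],
  ],
)

```text
time: 55.58
tcp_pos: [0.4481, 0.1837, 0.0885]
ee_rot: [-1.571, 0.0, -1.359]
ft_force: [-0.2, 0.4, -1.0]
width: 0.103
```

arm_command(
  increments=[
    [0, 0, -0.1, 0],
    [0, 0, -0.15, 0],
  ],
)

```text
time: 55.82
tcp_pos: [0.4485, 0.1838, 0.0878]
ee_rot: [-1.57, -0.0, -1.359]
ft_force: [-1.1, -1.0, 7.3]
width: 0.103
```

Contact. Release and go to D (534.3, -63.6).

arm_command(
  increments=[
    [0, 0, 0.05, 0],
    [0, 0, 0.4, 0],
    [0, 0, 3, 0],
    [1, -4, 5, 0.18],
    [3, -8, 5, 0.36],
  ],
  gripper=0.35,
)

```text
time: 56.45
tcp_pos: [0.4792, 0.1047, 0.139]
ee_rot: [-1.567, -0.002, -0.991]
ft_force: [0.4, 0.9, -0.0]
width: 0.328
```

arm_command(
  increments=[
    [1, -4, 0, 0.18],
    [2, -8, 0, 0.36],
    [4, -12, 0, 0.54],
    [5.6, -16, 0, 0.72],
    [5.6, -16.8, 0, 0.9],
  ],
)

```text
time: 57.08
tcp_pos: [0.5351, -0.0686, 0.137]
ee_rot: [-1.572, -0.001, -0.101]
ft_force: [0.3, 0.3, -0.6]
width: 0.327
```

arm_command(
  increments=[
    [0, 0, -3, 0.1],
    [0, 0, -6, 0.1],
    [0, 0, -9, 0.1],
    [0, 0, -9, 0.1],
  ],
)

```text
time: 57.58
tcp_pos: [0.5313, -0.0638, 0.0447]
ee_rot: [-1.57, 0.006, -0.001]
ft_force: [0.0, -0.0, 0.2]
width: 0.325
```

arm_command(
  increments=[
    [0, 0, -1, 0],
    [0, 0, -2, 0],
    [0, 0, -2, 0],
  ],
)

```text
time: 57.95
tcp_pos: [0.5336, -0.064, 0.0267]
ee_rot: [-1.571, 0.001, -0.001]
ft_force: [0.5, -0.4, 0.4]
width: 0.324
```

arm_command(
  increments=[
    [0.05, 0, -1, 0],
    [0.05, 0, -1.8, 0],
    [0.05, 0, -2.05, 0],
    [0.05, 0, -2.05, 0],
  ],
)

```text
time: 58.45
tcp_pos: [0.5342, -0.0639, 0.0061]
ee_rot: [-1.571, 0.001, -0.001]
ft_force: [0.4, 0.4, -0.3]
width: 0.328
```

arm_command(
  increments=[
    [0, 0, 0, 0],
    [0, 0, 0, 0],
    [0, 0, 0, 0],
    [0, 0, 0, 0],
  ],
  gripper=1,
)

```text
time: 58.95
tcp_pos: [0.5348, -0.0639, 0.0068]
ee_rot: [-1.571, -0.001, -0.001]
ft_force: [0.3, 0.0, 1.7]
width: 0.096
```

arm_command(
  increments=[
    [0, 0, 1.5, 0],
    [0, 0, 5, -0.1],
    [-2, 2, 10, -0.28],
    [-4, 6, 13, -0.46],
    [-5, 10, 14, -0.64],
  ],
)

```text
time: 59.58
tcp_pos: [0.4851, 0.037, 0.1497]
ee_rot: [-1.568, -0.004, -0.648]
ft_force: [0.4, 0.1, -2.3]
width: 0.096
```

arm_command(
  increments=[
    [-1, 4, 0, -0.18],
    [-2, 9, 0, -0.36],
    [-3, 14, 0, -0.54],
    [-5, 19, 0, -0.718],
    [-6, 23, 0, -0.718],
  ],
)

```text
time: 60.2
tcp_pos: [0.4234, 0.2676, 0.1473]
ee_rot: [-1.57, -0.0, -1.36]
ft_force: [0.5, 0.3, 0.5]
width: 0.096
```

arm_command(
  increments=[
    [0, 2.5, -1, 0],
    [0, 2.5, -2, 0],
    [0, 2.5, -2, 0],
    [0, 2.5, -2, 0],
  ],
)

```text
time: 60.7
tcp_pos: [0.425, 0.2891, 0.1265]
ee_rot: [-1.571, -0.001, -1.362]
ft_force: [0.7, -1.2, -1.1]
width: 0.096
```

arm_command(
  increments=[
    [-0.05, 0.1, -1.5, 0],
    [-0.05, 0.1, -2.7, 0],
    [-0.05, 0.1, -3.2, 0],
    [-0.05, 0.1, -3.2, 0],
  ],
)

```text
time: 61.2
tcp_pos: [0.4234, 0.2918, 0.0937]
ee_rot: [-1.572, -0.0, -1.359]
ft_force: [-0.7, -0.1, -0.7]
width: 0.101
```

arm_command(
  increments=[
    [0, 0, -0.2, 0],
    [0, 0, -0.4, 0],
    [0, 0, -0.5, 0],
    [0, 0, -0.6, 0],
    [0, 0, -0.6, 0],
  ],
)

```text
time: 61.82
tcp_pos: [0.4241, 0.2922, 0.0888]
ee_rot: [-1.57, 0.0, -1.359]
ft_force: [-0.5, -0.9, 0.4]
width: 0.099
```

arm_command(
  increments=[
    [0, 0, -0.08, 0],
    [0, 0, -0.12, 0],
  ],
)

```text
time: 62.08
tcp_pos: [0.4243, 0.2923, 0.0886]
ee_rot: [-1.57, -0.001, -1.359]
ft_force: [-2.9, -3.0, 9.9]
width: 0.101
```

Contact. Release, back off, measure the last bar.

arm_command(
  increments=[
    [0, 0, 0.1, 0],
    [0, 0, 0.4, 0],
    [0, 0, 3, 0],
    [0, -4, 6, 0],
    [0, -9, 6, 0],
  ],
  gripper=0.35,
)

```text
time: 62.7
tcp_pos: [0.426, 0.2038, 0.15]
ee_rot: [-1.564, 0.002, -1.355]
ft_force: [0.6, -0.1, -0.1]
width: 0.327
```

arm_command(
  increments=[
    [0, -6, 0, 0],
    [0, -12, 0, 0],
    [0, -18, 0, 0],
    [-1, -23, 0, 0],
    [-1, -28, 0, 0],
  ],
  gripper=-0.4,
)

```text
time: 63.32
tcp_pos: [0.413, -0.0797, 0.1473]
ee_rot: [-1.571, -0.0, -1.359]
ft_force: [0.5, 0.4, -0.3]
width: 0.7
```

```bash
python3 - <<'E'
from h import *
p,p2=look('18')
for lo in(120,140):show(blobs('top',p,lo,(268,190,298,265),.015,100))
for lo in(195,200,208):show(blobs('scene',p2,lo,(258,212,323,265),.015,100))
E
```

```text
63.325 [ 0.413  -0.0797  0.1473] [-1.571 -0.    -1.359] 0.7
ctr [501.7  40.2] size [ 43.9 163.7] ang -0.033
ctr [501.7  40.2] size [ 42.6 162.4] ang -0.033
ctr [502.6  39.4] size [ 40.  159.1] ang -0.032
ctr [502.7  39.4] size [ 39.4 158.7] ang -0.033
ctr [502.6  39.3] size [ 39.1 158.7] ang -0.031
```

View pics/v18.png

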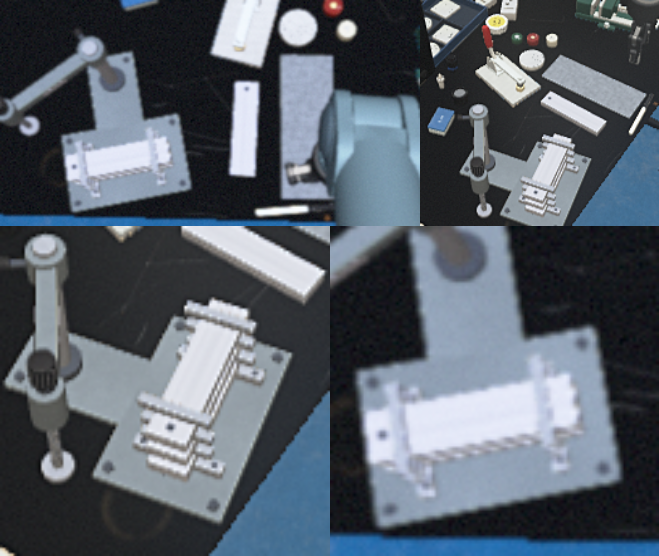

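arm_command(
  increments=[
    [4, 4, 0, -0.1],
    [8, 8, 0, -0.244],
    [8.9, 12, 0, -0.244],
    [8.9, 12, -4, -0.244],
    [8.9, 12, -7, -0.244],
  ],
)

```text
time: 64.05
tcp_pos: [0.5028, 0.0439, 0.0763]
ee_rot: [-1.571, 0.001, -1.6]
ft_force: [-0.8, 0.6, -0.3]
width: 0.702
```

arm_command(
  increments=[
    [0, 0, -1, 0],
    [0, 0, -1, 0],
    [0, 0, -1, 0],
  ],
)

```text
time: 64.42
tcp_pos: [0.5042, 0.0423, 0.0686]
ee_rot: [-1.568, 0.0, -1.603]
ft_force: [0.3, -1.2, -0.1]
width: 0.701
```

arm_command(
  increments=[
    [-0.2, -0.2, -2, 0],
    [-0.2, -0.2, -4, 0],
    [-0.2, -0.2, -6, 0],
    [-0.2, -0.2, -6.5, 0],
    [-0.2, -0.2, -6.5, 0],
  ],
)

```text
time: 65.05
tcp_pos: [0.5017, 0.0401, 0.0031]
ee_rot: [-1.569, 0.0, -1.603]
ft_force: [0.6, 0.1, 1.1]
width: 0.696
```

arm_command(
  increments=[
    [0, 0, 0, 0],
    [0, 0, 0, 0],
    [0, 0, 0, 0],
    [0, 0, 0, 0],
  ],
  gripper=0.6,
)

```text
time: 65.55
tcp_pos: [0.5023, 0.0403, 0.0036]
ee_rot: [-1.568, 0.0, -1.603]
ft_force: [0.5, -0.0, 6.9]
width: 0.452
```

arm_command(
  increments=[
    [0, 0, 1, 0],
    [0, 0, 4, 0],
    [0, 0, 9, 0],
    [0, 0, 14, 0.15],
    [0, 0, 17, 0.33],
  ],
)

```text
time: 66.18
tcp_pos: [0.5014, 0.0402, 0.1749]
ee_rot: [-1.568, -0.001, -1.267]
ft_force: [0.3, -1.0, -3.1]
width: 0.45
```

arm_command(
  increments=[
    [-1, 1, 0, 0.18],
    [-2, 3, 0, 0.36],
    [-3, 5, 0, 0.54],
    [-4, 7, 0, 0.72],
    [-5, 9, 0, 0.9],
  ],
)

```text
time: 66.8
tcp_pos: [0.4495, 0.1302, 0.1719]
ee_rot: [-1.572, 0.001, -0.367]
ft_force: [0.6, 0.0, -2.3]
width: 0.456
```

arm_command(
  increments=[
    [-1, 2, 0, 0.18],
    [-1.6, 5, 0, 0.36],
    [-1.6, 8, 0, 0.54],
    [-1.6, 10.7, 0, 0.585],
    [-1.6, 10.7, 0, 0.585],
  ],
)

```text
time: 67.42
tcp_pos: [0.4335, 0.2395, 0.1723]
ee_rot: [-1.569, 0.001, 0.217]
ft_force: [-0.5, -0.7, -3.2]
width: 0.451
```

arm_command(
  increments=[
    [0, 0, -1, 0],
    [0, 0, -2, 0],
    [0, 0, -2, 0],
  ],
)

```text
time: 67.8
tcp_pos: [0.4339, 0.2352, 0.1506]
ee_rot: [-1.572, 0.004, 0.211]
ft_force: [0.3, -0.7, -2.7]
width: 0.454
```

```bash
python3 - <<'E'
from h import *
p,p2=look('19')
E
```

```text
67.8 [0.4339 0.2352 0.1506] [-1.572  0.004  0.211] 0.454
```

View pics/v19.png

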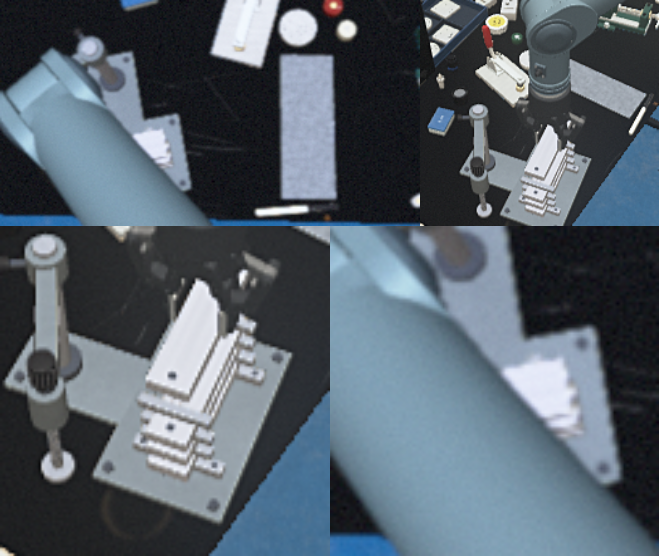

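arm_command(
  increments=[
    [0.1, 0.1, -2, 0],
    [0.1, 0.1, -3.5, 0],
    [0.1, 0.1, -4.5, 0],
    [0.1, 0.1, -4.7, 0],
    [0.1, 0.1, -4.7, 0],
  ],
)

```text
time: 68.53
tcp_pos: [0.436, 0.2383, 0.1052]
ee_rot: [-1.571, 0.0, 0.213]
ft_force: [0.3, -0.9, -2.9]
width: 0.454
```

arm_command(
  increments=[
    [0, 0, -0.2, 0],
    [0, 0, -0.3, 0],
    [0, 0, -0.4, 0],
    [0, 0, -0.45, 0],
    [0, 0, -0.45, 0],
  ],
)

```text
time: 69.15
tcp_pos: [0.436, 0.238, 0.1008]
ee_rot: [-1.571, 0.0, 0.212]
ft_force: [0.4, 0.4, -2.6]
width: 0.455
```

arm_command(
  increments=[
    [0, 0, -0.1, 0],
    [0, 0, -0.2, 0],
    [0, 0, -0.25, 0],
    [0, 0, -0.25, 0],
  ],
)

```text
time: 69.65
tcp_pos: [0.436, 0.2381, 0.0986]
ee_rot: [-1.571, 0.0, 0.212]
ft_force: [-1.1, -0.9, 0.4]
width: 0.46
```

arm_command(
  increments=[
    [0, 0, -0.05, 0],
    [0, 0, -0.05, 0],
  ],
)

```text
time: 69.9
tcp_pos: [0.4361, 0.2381, 0.0986]
ee_rot: [-1.571, 0.0, 0.212]
ft_force: [-1.5, -2.8, 6.4]
width: 0.453
```

arm_command(
  increments=[
    [0, 0, 0, 0],
    [0, 0, 0, 0],
    [0, 0, 0, 0],
  ],
  gripper=-0.4,
)

```text
time: 70.28
tcp_pos: [0.4361, 0.2382, 0.0977]
ee_rot: [-1.57, -0.0, 0.212]
ft_force: [-0.4, -0.0, 0.4]
width: 0.702
```

arm_command(
  increments=[
    [0, 0, 1, 0],
    [0, 0, 5, 0],
    [0, -3, 9, 0],
    [0, -8, 11, 0],
    [0, -13, 13, 0],
  ],
)

```text
time: 70.9
tcp_pos: [0.4363, 0.1073, 0.2296]
ee_rot: [-1.571, -0.002, 0.214]
ft_force: [0.7, -0.3, -0.2]
width: 0.703
```

arm_command(
  increments=[
    [0, -6, 0, 0],
    [0, -12, 0, 0],
    [0, -16, 0, 0],
    [0, -20, 0, 0],
    [0, -20, 0, 0],
  ],
)

```text
time: 71.53
tcp_pos: [0.4357, -0.0955, 0.2283]
ee_rot: [-1.572, -0.0, 0.205]
ft_force: [-0.2, 1.2, 0.9]
width: 0.703
```

```bash
python3 - <<'E'
from h import *
p,p2=look('20'); barpos(p,p2,.11)
cv2.imwrite('pics/z.png',cv2.resize(p2[220:340,190:320],(650,600),interpolation=cv2.INTER_CUBIC))
cv2.imwrite('pics/zz.png',cv2.resize(p[160:290,115:255],(700,650)[:2],interpolation=cv2.INTER_CUBIC)[:600])
E
```

```text
71.525 [ 0.4357 -0.0955  0.2283] [-1.572 -0.     0.205] 0.703
top x [-20.5  20. ] y [-79.75  79.  ] mid -0.5 -0.4 slope 0.009
scene x [-36.   20.5] y [-79.   94.5] mid -7.5 7.6 slope -0.059
```

View pics/z.png

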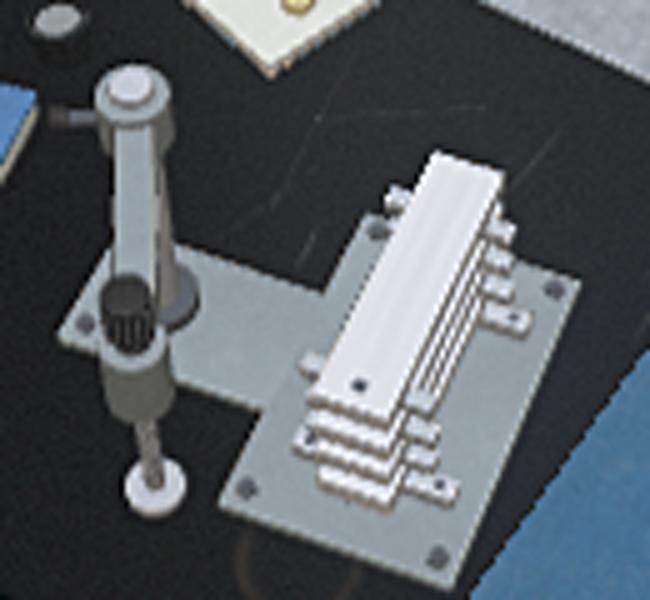

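View pics/zz.png

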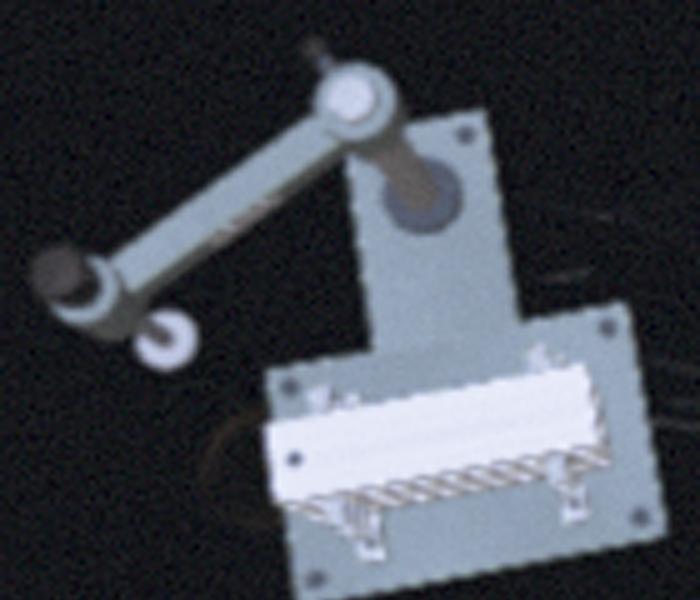

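```bash
python3 - <<'E'
from h import *
p=cv2.imread('pics/top20.png');s=cv2.imread('pics/scene20.png')
P=O+Rs@[150,0]; print('pillar',P)
def rep(n,uv,z):
    q=ray(n,uv,z)[0,:2]*1000; st=tostand(q); print(n,q.round(1),'stand',st.round(1),'r',np.hypot(150-st[0],st[1]).round(1),'q',(1.4-np.arctan2(st[1],150-st[0])).round(3))
rep('top',(126.5,213.5),.231);rep('scene',(214.9,277.5),.231)
for n,im,roi,lo in(('top',p,(138,218,160,240),150),('scene',s,(210,303,232,326),150)):
    for o in blobs(n,im,lo,roi,.072): print(n,'foot',o[0],o[1]); st=tostand(o[0]); print(st,'r',np.hypot(150-st[0],st[1]).round(1),'q',(1.4-np.arctan2(st[1],150-st[0])).round(3))
for q in (0,.05,.1): 
    w=O+Rs@[150-150*np.cos(1.4-q),150*np.sin(1.4-q)]; print(q,w,proj('top',[*w/1000,.072]),proj('scene',[*w/1000,.072]),proj('top',[*w/1000,.231]),proj('scene',[*w/1000,.231]))
for n,im,uv in(('top',p,(127,214)),('scene',s,(215,278))): 
    a=cv2.resize(im[uv[1]-20:uv[1]+20,uv[0]-20:uv[0]+20],(380,380),interpolation=cv2.INTER_NEAREST); cv2.imwrite(f'pics/k_{n}.png',np.clip(a.astype(float)*2,0,255).astype(np.uint8))
cv2.imwrite('pics/k.png',np.hstack([cv2.imread('pics/k_top.png'),cv2.imread('pics/k_scene.png')]))
E
```

```text
pillar [582.64180587 269.26233152]
top [488.2 384.1] stand [ 81.8 132.1] r 148.7 q 0.306
scene [488.7 383.2] stand [ 82.1 131.2] r 147.7 q 0.307
top foot [486.18817139 384.51882935] [25.055368423461914, 27.416606903076172]
[ 79.95752434 132.97148378] r 150.3 q 0.314
scene foot [486.6138916  386.81259155] [26.73322105407715, 28.153352737426758]
[ 80.85635676 135.12431518] r 151.8 q 0.302
0 [526.61442603 408.40590021] [[140.63797447 212.28522833]] [[202.26170218 315.36262587]] [[117.46613064 196.47542791]] [[194.23251472 277.39990238]]
0.05 [519.73016569 405.43180508] [[141.51289536 214.88236397]] [[205.22055383 315.8618322 ]] [[118.4494698  199.48809134]] [[197.50947023 277.91765131]]
0.1 [513.00315169 402.11735718] [[142.5268761  217.43120865]] [[208.22379592 316.22752353]] [[119.59693142 202.44625726]] [[200.83815821 278.29664622]]
```

View pics/k.png

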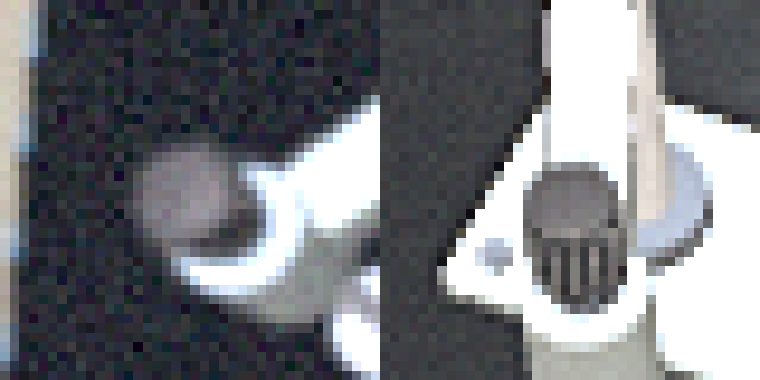

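```bash
python3 - <<'E'
from h import *
for n in('top','scene'):
    d=np.load(f'pics/{n}0.npz')['d']; C=cloud(n,d); ok=d>0
    print(n)
    for x0 in np.arange(.2,.9,.1):
        row=[]
        for y0 in np.arange(.36,.8,.04):
            m=ok&(abs(C[...,0]-x0-.05)<.05)&(abs(C[...,1]-y0-.02)<.02)
            row.append(f"{np.percentile(C[m][:,2],98):.2f}" if m.sum()>3 else ' -- ')
        print(f'{x0:.1f}',row)
s=manip.state(); print(s['joint_pos'].round(2))
E
```

```text
top
0.2 ['-0.83', '-0.83', '-0.83', '-0.83', '-0.83', '-0.83', '-0.83', '-0.83', '-0.83', '-0.83', '-0.83', '-0.83']
0.3 ['0.00', '0.00', '0.00', '0.19', '0.19', '0.19', '0.19', '0.19', '0.15', '0.07', '0.00', '-0.25']
0.4 ['0.23', '0.00', '0.00', '0.19', '0.19', '0.19', '0.24', '0.19', '0.19', ' -- ', ' -- ', ' -- ']
0.5 ['0.18', '0.00', '0.00', '0.19', '0.24', '0.25', '0.32', '0.27', '0.19', ' -- ', ' -- ', ' -- ']
0.6 ['0.00', '0.00', '0.00', '0.19', '0.19', '0.19', '0.19', '0.24', '0.19', '0.19', ' -- ', ' -- ']
0.7 ['0.00', '0.00', '0.28', '0.29', '0.51', '0.43', '0.37', '0.32', '0.26', '0.20', ' -- ', ' -- ']
0.8 ['0.01', '0.01', '0.28', '0.29', '0.48', ' -- ', ' -- ', ' -- ', ' -- ', ' -- ', ' -- ', ' -- ']
scene
0.2 [' -- ', ' -- ', ' -- ', ' -- ', ' -- ', ' -- ', ' -- ', ' -- ', ' -- ', ' -- ', ' -- ', ' -- ']
0.3 ['0.01', '0.01', '0.86', '0.89', '0.91', '0.93', '0.94', '0.93', '0.89', '0.82', '0.70', ' -- ']
0.4 ['0.23', '0.18', '0.01', '0.19', '0.19', '0.19', '0.94', '0.24', '0.19', '0.19', '0.65', ' -- ']
0.5 ['0.01', '0.01', '0.00', '0.19', '0.24', '0.24', '0.44', '0.44', '0.26', '0.24', ' -- ', ' -- ']
0.6 ['0.01', '0.01', '0.01', '0.19', '0.19', '0.19', ' -- ', '0.24', '0.19', '0.19', '0.01', ' -- ']
0.7 ['0.01', '0.01', '0.01', ' -- ', '0.19', ' -- ', '0.19', '0.19', '0.19', '0.25', '0.04', '0.01']
0.8 ['0.01', '0.01', '0.01', ' -- ', ' -- ', ' -- ', ' -- ', ' -- ', ' -- ', '0.10', '0.01', '0.00']
[ 0.63  0.02 -0.52  2.05  0.01  1.08  0.32]
```

View pics/scene13.png

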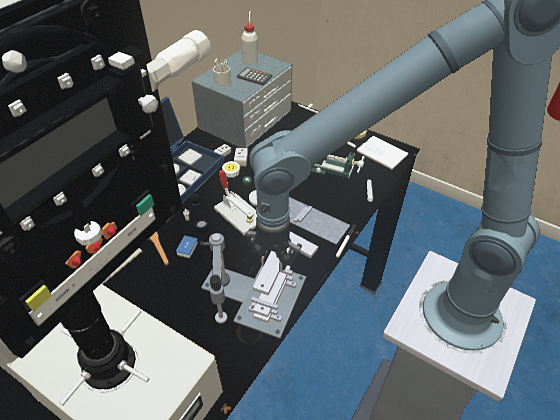

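View pics/top13.png

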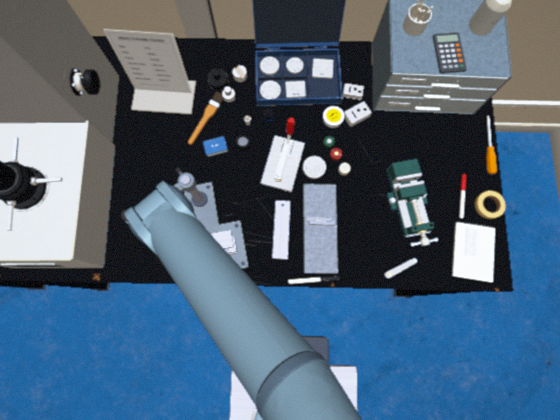

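```bash
python3 - <<'E'
from h import *
d=np.load('pics/scene0.npz')['d']; C=cloud('scene',d)
for v in range(10,420,30): print(v,[tuple(C[v,u].round(2)) if d[v,u]>0 else None for u in range(5,240,26)])
d=np.load('pics/top0.npz')['d']; C=cloud('top',d)
for v in range(5,280,25): print(v,[tuple(C[v,u].round(2)) if d[v,u]>0 else None for u in range(5,130,20)])
# where would arm points be in scene13
d=np.load('pics/scene13.npz')['d']; C=cloud('scene',d)
for u,v in[(280,165),(265,170),(300,175),(272,215),(350,120),(440,55),(255,160)]: print('arm',u,v,C[v,u].round(3))
d=np.load('pics/top13.npz')['d']; C=cloud('top',d)
for u,v in[(140,225),(125,215),(160,185),(180,210),(200,260),(250,330),(300,370)]: print('armT',u,v,C[v,u].round(3))
E
```

```text
10 [(np.float64(0.39), np.float64(0.64), np.float64(0.94)), (np.float64(0.39), np.float64(0.62), np.float64(0.94)), (np.float64(0.38), np.float64(0.61), np.float64(0.93)), (np.float64(0.38), np.float64(0.59), np.float64(0.93)), (np.float64(0.39), np.float64(0.55), np.float64(0.91)), (np.float64(0.39), np.float64(0.52), np.float64(0.9)), (np.float64(1.21), np.float64(-0.26), np.float64(0.42)), (np.float64(1.21), np.float64(-0.38), np.float64(0.37)), (np.float64(1.21), np.float64(-0.51), np.float64(0.32)), (np.float64(1.21), np.float64(-0.67), np.float64(0.27))]
40 [(np.float64(0.37), np.float64(0.66), np.float64(0.93)), (np.float64(0.37), np.float64(0.64), np.float64(0.93)), (np.float64(0.37), np.float64(0.62), np.float64(0.92)), (np.float64(0.37), np.float64(0.6), np.float64(0.91)), (np.float64(0.38), np.float64(0.57), np.float64(0.89)), (np.float64(0.39), np.float64(0.53), np.float64(0.87)), (np.float64(1.22), np.float64(-0.24), np.float64(0.32)), (np.float64(0.37), np.float64(0.48), np.float64(0.86)), (np.float64(1.21), np.float64(-0.5), np.float64(0.21)), (np.float64(1.21), np.flo
[... 10777 characters left out ...]
.57), np.float64(0.19)), (np.float64(0.4), np.float64(0.53), np.float64(0.19)), (np.float64(0.41), np.float64(0.51), np.float64(0.13)), (np.float64(0.42), np.float64(0.52), np.float64(-0.0)), (np.float64(0.42), np.float64(0.46), np.float64(0.0))]
arm 280 165 [0.402 0.259 0.511]
arm 265 170 [0.422 0.278 0.503]
arm 300 175 [0.374 0.231 0.479]
arm 272 215 [0.417 0.263 0.369]
arm 350 120 [0.315 0.167 0.592]
arm 440 55 [0.216 0.066 0.701]
arm 255 160 [0.463 0.254 0.491]
armT 140 225 [0.408 0.251 0.523]
armT 125 215 [0.428 0.284 0.497]
armT 160 185 [0.477 0.234 0.498]
armT 180 210 [0.431 0.192 0.529]
armT 200 260 [0.35  0.143 0.609]
armT 250 330 [0.274 0.074 0.686]
armT 300 370 [0.243 0.026 0.722]
```

arm_command(
  increments=[
    [1, 5, 4, 0],
    [2, 11, 5, 0],
    [3, 17, 5, 0],
    [4, 23, 5, 0],
    [5.1, 29, 5, 0],
  ],
)

```text
time: 72.25
tcp_pos: [0.4862, 0.2019, 0.2786]
ee_rot: [-1.571, -0.001, 0.215]
ft_force: [0.2, 0.3, -1.0]
width: 0.703
```

arm_command(
  increments=[
    [0, 5, 0, 0],
    [0, 10, 0, 0],
    [0, 15, 0, 0],
    [0, 19, 0, 0],
    [0, 19, 0, 0],
  ],
  newtons=60,
)

```text
time: 72.88
tcp_pos: [0.4827, 0.3945, 0.2785]
ee_rot: [-1.566, 0.001, 0.223]
ft_force: [-0.0, -0.0, 0.2]
width: 0.7
```

arm_command(
  increments=[
    [0, 0, 0, 0],
    [0, 0, 0, 0],
  ],
)

```text
time: 73.12
tcp_pos: [0.4875, 0.3866, 0.2778]
ee_rot: [-1.572, -0.0, 0.211]
ft_force: [0.2, 0.3, -0.3]
width: 0.698
```

```bash
python3 - <<'E'
from h import *
p,p2=look('21')
cv2.imwrite('pics/z.png',np.hstack([cv2.resize(p2[200:330,170:300],(400,400),interpolation=cv2.INTER_CUBIC),cv2.resize(p[150:280,60:190],(400,400),interpolation=cv2.INTER_CUBIC)]))
E
```

```text
73.125 [0.4875 0.3866 0.2778] [-1.572 -0.     0.211] 0.698
```

View pics/z.png

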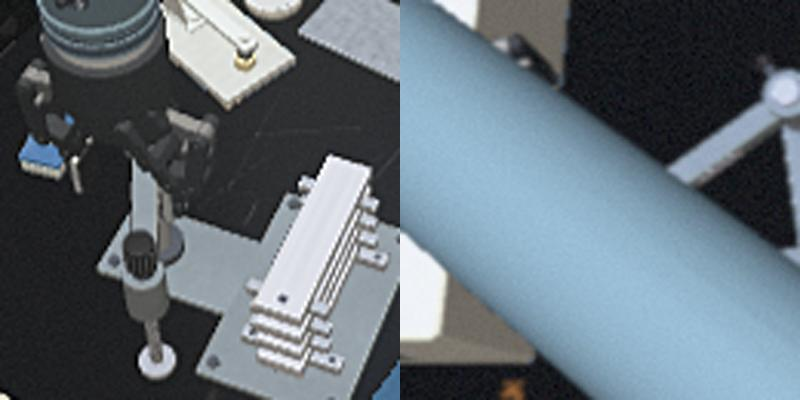

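arm_command(
  increments=[
    [0, -0.15, -2, 0],
    [0, -0.15, -4, 0],
    [0, -0.15, -6, 0],
    [0, -0.15, -7, 0],
    [0, -0.15, -7, 0],
  ],
)

```text
time: 73.85
tcp_pos: [0.4863, 0.3861, 0.2063]
ee_rot: [-1.572, 0.003, 0.213]
ft_force: [0.2, -0.5, 0.6]
width: 0.703
```

arm_command(
  increments=[
    [0, 0, 0, 0],
    [0, 0, 0, 0],
    [0, 0, 0, 0],
    [0, 0, 0, 0],
    [0, 0, 0, 0],
  ],
  gripper=0.8,
)

```text
time: 74.47
tcp_pos: [0.4874, 0.3874, 0.209]
ee_rot: [-1.57, -0.002, 0.212]
ft_force: [1.0, 1.0, 4.8]
width: 0.26
```

arm_command(
  increments=[
    [0, 0, 1, 0],
    [0, 0, 2, 0],
    [0, 0, 3, 0],
    [0, 0, 4, 0],
    [0, 0, 5, 0],
  ],
)

```text
time: 75.1
tcp_pos: [0.4865, 0.3865, 0.2581]
ee_rot: [-1.571, 0.001, 0.212]
ft_force: [-0.8, 0.4, -5.4]
width: 0.261
```

arm_command(
  increments=[
    [0, 0, 0.6, 0],
    [0, 0, 1.2, 0],
    [0, 0, 1.2, 0],
  ],
)

```text
time: 75.47
tcp_pos: [0.4872, 0.387, 0.2705]
ee_rot: [-1.57, -0.001, 0.212]
ft_force: [-0.9, 1.1, -4.6]
width: 0.258
```

```bash
python3 - <<'E'
from h import *
p,p2=look('22')
cv2.imwrite('pics/z.png',np.hstack([cv2.resize(p2[180:330,160:310],(600,600),interpolation=cv2.INTER_CUBIC)]))
s=manip.state()
t=s['tcp_pos'][:2]*1000; st=tostand(t); print(st,'r',np.hypot(150-st[0],st[1]),'q',1.4-np.arctan2(st[1],150-st[0]))
a0=np.arctan2(st[1],150-st[0]); st0=O+Rs@[150-150*np.cos(a0),150*np.sin(a0)]
for a in np.linspace(a0,0,16): print(a.round(3),((O+Rs@[150-150*np.cos(a),150*np.sin(a)]-t)/10).round(2))
E
```

```text
75.475 [0.4872 0.387  0.2705] [-1.57e+00 -1.00e-03  2.12e-01] 0.258
[ 81.22127645 135.13395258] r 151.63013536946497 q 0.2999991286480539
1.1 [ 0.1  -0.13]
1.027 [-0.72 -0.85]
0.953 [-1.5  -1.63]
0.88 [-2.21 -2.47]
0.807 [-2.86 -3.36]
0.733 [-3.44 -4.29]
0.66 [-3.95 -5.27]
0.587 [-4.39 -6.27]
0.513 [-4.76 -7.31]
0.44 [-5.04 -8.37]
0.367 [-5.25 -9.45]
0.293 [ -5.38 -10.54]
0.22 [ -5.43 -11.64]
0.147 [ -5.4  -12.74]
0.073 [ -5.29 -13.84]
0.0 [ -5.1  -14.92]
```

View pics/z.png

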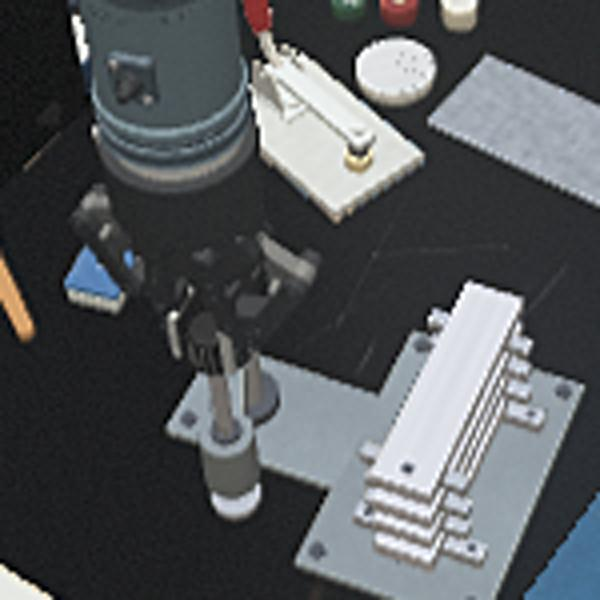

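arm_command(
  increments=[
    [-0.8, -0.7, 0, 0],
    [-1.6, -1.5, 0, 0],
    [-2.3, -2.3, 0, 0],
    [-2.9, -3.2, 0, 0],
    [-3.5, -4.2, 0, 0],
  ],
)

```text
time: 76.2
tcp_pos: [0.451, 0.344, 0.2698]
ee_rot: [-1.571, 0.001, 0.213]
ft_force: [-2.3, 1.2, -4.8]
width: 0.258
```

arm_command(
  increments=[
    [-0.45, -1.1, 0, 0],
    [-0.9, -2.1, 0, 0],
    [-1.25, -3.1, 0, 0],
    [-1.55, -4.2, 0, 0],
    [-1.75, -5.2, 0, 0],
  ],
)

```text
time: 76.82
tcp_pos: [0.4335, 0.2914, 0.2695]
ee_rot: [-1.572, 0.002, 0.212]
ft_force: [-4.4, 1.7, -4.9]
width: 0.257
```

```bash
python3 - <<'E'
from h import *
p,p2=look('23')
cv2.imwrite('pics/z.png',np.hstack([cv2.resize(p2[180:330,160:310],(600,600),interpolation=cv2.INTER_CUBIC)]))
s=manip.state()
t=s['tcp_pos'][:2]*1000; st=tostand(t); print(st,'r',np.hypot(150-st[0],st[1]),'q',1.4-np.arctan2(st[1],150-st[0]))
E
```

```text
76.825 [0.4335 0.2914 0.2695] [-1.572  0.002  0.212] 0.257
[ 8.44151257 51.60886274] r 150.67275823876716 q 1.0503991270328905
```

View pics/z.png

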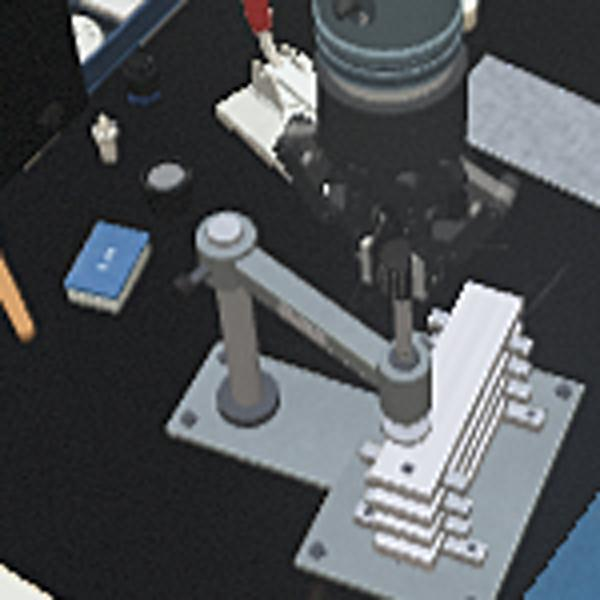

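arm_command(
  increments=[
    [-0.13, -1.1, 0, 0],
    [-0.15, -2.2, 0, 0],
    [-0.1, -3.3, 0, 0],
    [0, -4.3, 0, 0],
    [0.15, -5.1, 0, 0],
  ],
)

```text
time: 77.55
tcp_pos: [0.4355, 0.2392, 0.2693]
ee_rot: [-1.573, 0.002, 0.211]
ft_force: [-4.4, -0.8, -4.7]
width: 0.258
```

arm_command(
  increments=[
    [0.05, -0.2, 0, 0],
    [0.1, -0.3, 0, 0],
    [0.1, -0.4, 0, 0],
  ],
)

```text
time: 77.92
tcp_pos: [0.4357, 0.2386, 0.2697]
ee_rot: [-1.568, 0.002, 0.213]
ft_force: [-6.7, 4.2, -4.9]
width: 0.258
```

arm_command(
  increments=[
    [0, -0.15, 0, 0],
    [0, -0.3, 0, 0],
    [0, -0.3, 0, 0],
  ],
)

```text
time: 78.3
tcp_pos: [0.4356, 0.2384, 0.2705]
ee_rot: [-1.565, -0.001, 0.215]
ft_force: [-5.8, 7.6, -4.7]
width: 0.257
```

arm_command(
  increments=[
    [0, 0.3, -0.4, 0],
    [0, 0.3, -0.8, 0],
    [0, 0.3, -1.2, 0],
    [0, 0.3, -1.4, 0],
    [0, 0.3, -1.4, 0],
  ],
)

```text
time: 78.92
tcp_pos: [0.4357, 0.2387, 0.2557]
ee_rot: [-1.569, 0.002, 0.214]
ft_force: [-6.4, 3.0, -4.8]
width: 0.26
```

arm_command(
  increments=[
    [0, 0, -0.05, 0],
    [0, 0, -0.1, 0],
    [0, 0, -0.15, 0],
    [0, 0, -0.15, 0],
  ],
)

```text
time: 79.42
tcp_pos: [0.4357, 0.2387, 0.2543]
ee_rot: [-1.569, 0.002, 0.214]
ft_force: [-7.0, 3.2, -5.8]
width: 0.257
```

arm_command(
  increments=[
    [0.1, 0, -0.1, 0],
    [0.1, 0, -0.15, 0],
    [0.1, 0, -0.2, 0],
    [0.1, 0, -0.2, 0],
  ],
)

```text
time: 79.92
tcp_pos: [0.4359, 0.2388, 0.254]
ee_rot: [-1.57, 0.004, 0.214]
ft_force: [-11.4, 0.6, 5.6]
width: 0.26
```

arm_command(
  increments=[
    [-0.1, 0, 0.05, 0],
    [-0.3, 0, 0.1, 0],
    [-0.3, 0, 0.1, 0],
  ],
)

```text
time: 80.3
tcp_pos: [0.4355, 0.2387, 0.2542]
ee_rot: [-1.569, -0.002, 0.213]
ft_force: [-3.6, 4.0, -2.0]
width: 0.257
```

arm_command(
  increments=[
    [0, 0, 0, 0],
    [0, 0, 0, 0],
    [0, 0, 0, 0],
    [0, 0, 0, 0],
  ],
  gripper=-0.4,
)

```text
time: 80.8
tcp_pos: [0.4357, 0.2372, 0.2537]
ee_rot: [-1.571, -0.001, 0.212]
ft_force: [-0.0, -0.6, -0.0]
width: 0.701
```

arm_command(
  increments=[
    [0, 0, 1, 0],
    [0, 0, 3, 0],
    [0, 0, 6, 0],
    [0, -5, 8, 0],
    [0, -10, 8, 0],
  ],
)

```text
time: 81.42
tcp_pos: [0.4363, 0.1379, 0.3363]
ee_rot: [-1.571, -0.006, 0.215]
ft_force: [1.3, -0.4, 0.1]
width: 0.7
```

arm_command(
  increments=[
    [0, -6, 0, 0],
    [0, -12, 0, 0],
    [0, -18, 0, 0],
    [0, -24, 0, 0],
    [0, -28, 0, 0],
  ],
)

```text
time: 82.05
tcp_pos: [0.4346, -0.1458, 0.3342]
ee_rot: [-1.572, -0.001, 0.209]
ft_force: [0.9, 0.4, -0.2]
width: 0.7
```

```bash
python3 - <<'E'
from h import *
p,p2=look('24')
cv2.imwrite('pics/z.png',np.hstack([cv2.resize(p2[180:330,160:310],(600,600),interpolation=cv2.INTER_CUBIC)]))
cv2.imwrite('pics/zz.png',cv2.resize(p[160:290,115:255],(640,594),interpolation=cv2.INTER_CUBIC))
E
```

```text
82.05 [ 0.4346 -0.1458  0.3342] [-1.572e+00 -1.000e-03  2.090e-01] 0.7
```

View pics/z.png

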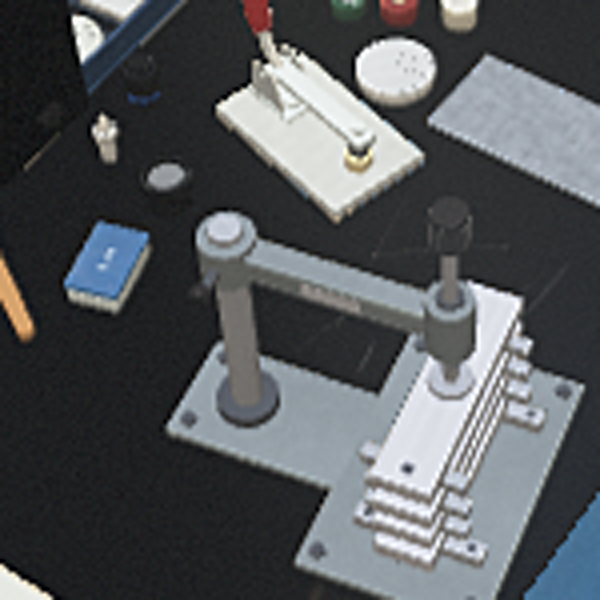

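View pics/zz.png

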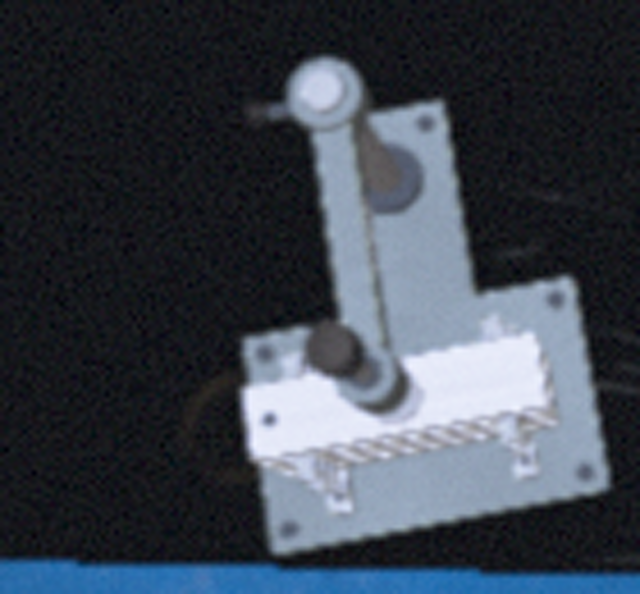

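View pics/top24.png

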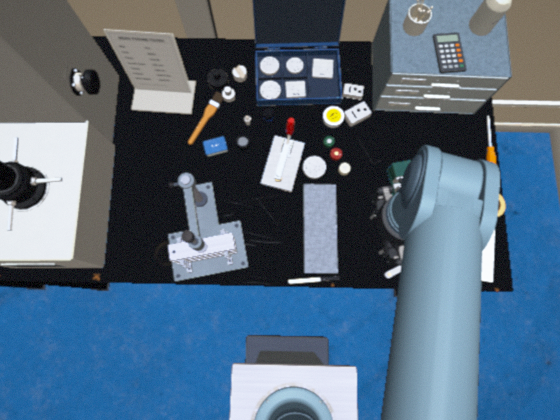

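```bash
python3 - <<'E'
from h import *
p=cv2.imread('pics/top24.png');s=cv2.imread('pics/scene24.png')
for n,uv,z in(('top',(187.4,235.6),.276),('scene',(160+450/4-.5,180+213/4-.5),.276),('scene',(160+452/4-.5,180+379/4-.5),.117)):
    q=ray(n,uv,z)[0,:2]*1000; st=tostand(q); print(n,st.round(1),'q',(1.4-np.arctan2(st[1],150-st[0])).round(3))
f=prof('top',p,.11,[-16,-14,-12],195,100,'y'); print(f)
e=prof('top',p,.11,[-70,-60,-40,-30,50,60,70],195); print(e.T)
e=prof('top',cv2.imread('pics/top20.png'),.11,[-70,-60,-40,-30,50,60,70],195); print(e.T)
E
```

```text
top [-1.9 -1.6] q 1.41
scene [-0.7  0.4] q 1.397
scene [-1.4  0.8] q 1.395
[[-80.   78.5]
 [-79.5  79. ]
 [-79.   79.5]]
[[-23.  -20.  -30.  -23.  -19.  -23.5 -20.5]
 [ 20.   32.   20.   19.5  31.   19.5  20. ]]
[[-23.5 -20.  -30.  -23.  -19.  -23.5 -20.5]
 [ 19.5  26.   20.5  19.5  20.   20.   20. ]]
```

Arm is at its stop (q ≈ 1.40), foot on the top bar, stack unmoved. Handing in.

```bash
python3 -c "
from cell import manip
print(manip.hand_in()); print(manip.state()['time'])"
```

```text
the job is handed in; nothing more can be done
None
the job is handed in; nothing more can be done
```

I restacked all four bars on the stand's bearers, with two sticks between each bar and the next, above the bearers. All six sticks were used, so there are no spares. I then lifted the plunger by its knob, swung the arm over the stack to its stop and let the foot down onto the top bar. The job was handed in at about 82 s of the 210 s.

- **Disturbance:** one stick was knocked against its neighbour on the mat during the run. I dragged the two apart and used both. I saw no dropped or shifted object from a slackened grip.
- **Last checks:** the top camera put every bar within about 1–2 mm of centre. Two readings from the side (scene) camera put the swing arm at 1.395 and 1.397; the top camera gave 1.41, slightly past the 1.4 stop. The lateral force also rose at the stop without the arm moving further. The foot met the top bar at the expected height of about 110 mm.
- **Disagreements:** the automatic side-camera edge reading for bars 2 to 4 was unusable, because the lower bars and sticks ran into the measured edge. For those I relied on the top camera and on looking at the pictures. I judged stick placement by eye in the pictures and from the contact force at release, without measuring it.

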